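# Unload the panel warmer with the lid lifter

## Robot

A 7-joint arm with a two-finger parallel gripper is mounted at the origin on a cart in front of the work surface, level with it; the furniture and walls round the work are solid. World frame = base frame: x ahead of the robot, y to its left, z up, the work surface at z = 0. Lengths are in m, angles in degrees, forces in N, time in s.
With the tool pointing down it reaches from about 0.4 to 0.85 m from the base axis. Payload 4.4 kg.
Tool frame: the origin (TCP) lies at the very end of the fingers, on their centre line; the grasp point (between the pads) lies 19 mm behind it; z points along the fingers, y is the line along which they close (so a half turn about z gives the same grasp; the last joint's range is limited). The gripper opens to 94 mm and grips with 3 to 60 N. Pads are 16 mm wide; open, the fingers measure 119 mm over their backs; the gripper's body (75 mm by 177 mm) begins 78 mm behind the grasp point.
Start: joints at [69.912, 36.005, 2.206, 86.941, -1.547, 57.084, -1.146], TCP at [0.183, -0.624, 0.205] pointing down, gripper open.
Joint ranges: [-175.42, 175.42], [-21.48, 121.26], [-71.46, 75.88], [10.55, 141.38], [-63.04, 243.04], [13.31, 113.54], [-168.57, 168.57]. Speed limits (degrees/s): [147.25, 147.25, 180, 180, 180, 180, 180].

## Interface

Orientations are given as a 3x3 rotation matrix whose columns are the frame's x, y, z axes.
In Python, from rig import manip, eyes gives the robot as it stands.
- The arm moves only by the tool drive_tool, never from a script. Its argument "series" is one flat list of numbers, 5 for each row, row after row: the opening, from 0 (shut) to 1 (fully open), then the shift along the tool's x, y, z as a fraction of full scale, then the turn about the tool's z as a fraction of full scale. In form: [gripper, tx, ty, tz, turn, gripper, tx, ty, tz, turn, ...]. A call has 1 to 10 rows; each row shifts and turns the commanded pose from where the row before left it, along the tool's axes as they then stand; what a row does not reach is not made up. Full scale, the value 1, is 0.03 m for a shift and 180 degrees for a turn. A row lasts 1/12 s, in which the tool goes at most 41.7 mm and 7.16 degrees, less where a joint would pass 70% of its speed; a pose out of reach is approached as far as the arm can. A call with a number of a shift or a turn outside -1 to 1 is refused whole. A call with a gripper value outside its range is refused whole. The fingers move at their own pace and stop on an object; "grip_force" is the grip in N (left out, the last holds). Time passes only in rows, so rows that do not move let the fingers close. It gives the time, the measured TCP pose, the force, the opening and the grip force at its end, in the units of the state.
- manip.sense(): the state, without advancing time (a new reading comes with each control period).
- eyes.get_image(name): name is "scene" or "top"; returns (picture, depth): 480x640x3 uint8, red, green, blue; 480x640 float32, m along the optical axis (not along the pixel's ray), 0 where there is no reading.
- eyes.get_calibration(name): a dict with "intrinsics" (3x3 intrinsics, pixels), "position" and "orientation" of the camera in the world. Camera axes: x right, y down, z forward; pixel columns grow to the right and rows downward; lengths in m; the calibration is good to about 2 mm. A picture is of the moment at which its call begins. get_calibration takes no time and is no camera call.
- manip.job_done(): hands the job in; it is judged then, once.
The state is a dict: "t": time; "joint_positions": joint angles; "joint_vel": joint speeds; "effort": joint torques, N m; "ee_pos": TCP position; "tool_rot": TCP orientation; "force": force on the tool from outside, world axes, zero at the start; "ft_torque": the same for the moment, N m; "gripper_width": finger opening in m; "grip_force": force on a finger pad.
Only numpy, scipy, OpenCV 4.12 (cv2) and the standard library are available. Lean on these libraries where they do the work, as an engineer would, in place of code of your own. Each camera call takes 0.05 s, during which the arm holds its last target. There are 200 camera calls.

## Task

The small plywood panels in the warmer are ready. Lift the hot lid off by its loop with the lid lifter, keeping it level and never touching it with the gripper or arm, stand it on the cork mat and put the lifter back on its stand. Then take all the panels off the warmer and lay them flat, side by side, on the slatted cooling rack, without disturbing the glue bottle.

Things in the scene. Friction and masses are not known exactly. Their poses are not given: they have to be found in the camera images.
- warmer: fixed electric warmer base, a grey slab 120 x 180 mm (its x, y) and 30 mm high with a dark steel top and small black controls on its -x side. Origin: centre of its underside on the bench. Under the lid the panels lie on its top (30 mm up): a stack of two or three centred at y = -34 mm, and sometimes one more at y = +34 mm
- lid: loose deep sheet-metal lid, an upside-down box 80 x 152 mm (its x, y), skirt open below, flat top 72 mm above its underside, walls 4 mm, 0.28 to 0.56 kg, standing on the warmer over the panels. Origin: centre of its underside, z up; its x, y are within 3 degrees of the warmer's. To be handled only with the lifter
- lid_loop (a point): middle of the crossbar of the lid's loop handle: a round dark bar 8 mm thick along the lid's y axis, 118 mm above the lid's underside (42 mm of free space between bar and lid top). The loop's two uprights stand at y = -35 and +35 mm. The lid's centre of mass is straight below; hooked at the middle of the bar it hangs level
- lifter: loose T-shaped lid lifter, 0.14 kg, upright on its stand at the start, axes parallel to the stand's, z up. Square wooden handle on top, under its middle a steel strap 24 mm wide (y), 4 mm thick: straight down to z = 50 mm, jogging to x = -16 mm at z = 40 mm, down to z = 2 mm, then the hook. Origin: at hook level, 80 mm below the handle's centre
- lifter_hook (a point): lifter's origin again, in the throat of its V hook, straight below the handle; axes of the lifter. A bar along y enters the throat from the +x side, over the tip at x = +18 mm, z = +11 mm, and rests in the V at about x = 0, z = +1 mm; the hook's underside is at z = -9 mm; throat 38 mm high, closed at x = -14 mm
- lifter_grip (a point): centre of the lifter's wooden handle (24 mm wide in x, 110 mm long in y, 24 mm high), 80 mm above the lifter's origin: grip it here from above, fingers closing across the 24 mm
- lifter_stand: fixed wooden stand: base plate 70 x 130 x 10 mm (x, y, z), two uprights at y = -45 and +45 mm, 10 mm thick, whose saddles carry the handle's ends 105 mm above the bench (lifter origin then 37 mm above the stand's). Saddles 38 mm wide (x) between lips that rise 19 mm more. Origin: centre of the underside. The lifter may go back either way round
- cork_mat: fixed cork mat 120 x 170 x 8 mm (x, y, z) for the lid to stand on. Origin: centre of its underside, its top is 8 mm up
- cooling_rack: loose slatted dark wooden cooling rack, 150 x 170 mm (x, y), flat top 20 mm above its origin at the centre of the underside, 0.7 kg; slats run along y. Room for four panels side by side in two rows of two. It may be pushed aside during the work
- panel_1: plywood panel 40 x 56 x 14 mm (x, y, z), 0.05 kg. Origin: centre of its underside. Starts lying flat under the lid, its axes within 6 degrees of the warmer's
- panel_2: plywood panel 40 x 56 x 14 mm (x, y, z), 0.05 kg. Origin: centre of its underside. Starts lying flat under the lid, its axes within 6 degrees of the warmer's
- panel_3: plywood panel 40 x 56 x 14 mm (x, y, z), 0.05 kg; may be absent. Origin: centre of its underside. Starts lying flat under the lid, its axes within 6 degrees of the warmer's
- panel_4: plywood panel 40 x 56 x 14 mm (x, y, z), 0.05 kg; may be absent. Origin: centre of its underside. Starts lying flat under the lid, its axes within 6 degrees of the warmer's
- glue_bottle: squeeze bottle of wood glue, 65 x 60 x 168 mm, standing loose on the bench; bystander. Origin: centre of its underside

How it is judged:
By the outcome, as a careful person would: the job done as asked, in the order asked, and still so for the second after the job is handed in, with the robot touching nothing.
Of panel_3, panel_4 only 1 to 2 are there at a start; the rules pass over those that are not, and their reading is None.
At some moment in a run one of cooling_rack may be knocked a few centimetres aside while the robot is not near it.
It also fails if it takes over 210 s, if anything falls off the work surface, if the arm or the gripper's body presses on something with over 40 N, if the wrist force passes 120 N, or if a joint passes its speed limit or range.

## Working session

There is one attempt and no reset: what is moved stays moved. The work goes in short steps, Python scripts to look and compute and a tool call to move; the robot and the scene stay as the last step left them, time stands still between calls to the robot, and variables do not carry over. Pictures are saved under pics/ and viewed, at most 14 in all, crops included, and the job is handed in when it is done.

Besides the shell and the picture viewer there is one more tool, called after "Call:" as name(argument=value, ...) on one line, values as JSON. drive_tool: Moves the arm, as the interface text tells. Shift numbers are shares of 0.03 m and turn numbers shares of 180 degrees, none past 1 either way. Its arguments: {"type":"object","properties":{"series":{"type":"array"},"grip_force":{"type":"number"}},"required":["series"]}

```bash
ls; mkdir -p pics; python3 - <<'E'
from rig import manip, eyes
import cv2,numpy as np
s=manip.sense(); print({k:np.round(v,3).tolist() for k,v in s.items()})
for n in("scene","top"):
    im,d=eyes.get_image(n); cv2.imwrite(f"pics/{n}0.png",im[:,:,::-1]); np.save(f"{n}_d.npy",d)
    c=eyes.get_calibration(n); print(n,c)
E
```

```text
pics
{'t': 0.0, 'joint_positions': [69.914, 36.056, 2.202, 86.996, -1.545, 57.082, -1.147], 'joint_vel': [-0.001, -0.001, 0.05, -0.018, -0.048, -0.02, 0.049], 'effort': [0.0, -54.973, 1.144, -18.663, -0.052, 0.024, 0.0], 'ee_pos': [0.182, -0.623, 0.205], 'tool_rot': [[0.96, 0.281, -0.001], [0.281, -0.96, 0.002], [-0.0, -0.002, -1.0]], 'force': [0.19, -0.206, -0.066], 'ft_torque': [-0.046, -0.06, -0.011], 'grip_force': 0.0, 'gripper_width': 0.094}
scene {'intrinsics': array([[585.79170794,   0.        , 324.51224805],
       [  0.        , 585.79170794, 245.46423461],
       [  0.        ,   0.        ,   1.        ]]), 'position': array([-0.18076206,  0.90180845,  1.03213167]), 'orientation': array([[-0.76176123, -0.38222824,  0.52308833],
       [-0.64762204,  0.47105018, -0.59891353],
       [-0.01747919, -0.79499264, -0.6063672 ]])}
top {'intrinsics': array([[592.43168322,   0.        , 317.28600132],
       [  0.        , 592.43168322, 237.40627544],
       [  0.        ,   0.        ,   1.        ]]), 'position': array([0.47087516, 0.0366892 , 1.2507634 ]), 'orientation': array([[-0.00628517, -0.99510756,  0.09859742],
       [-0.99996076,  0.00563893, -0.00683165],
       [ 0.00624225, -0.09863649, -0.99510395]])}
```

View pics/scene0.png

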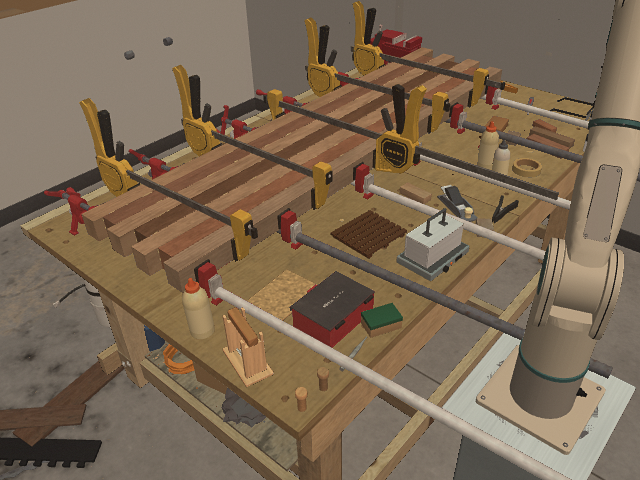

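View pics/top0.png

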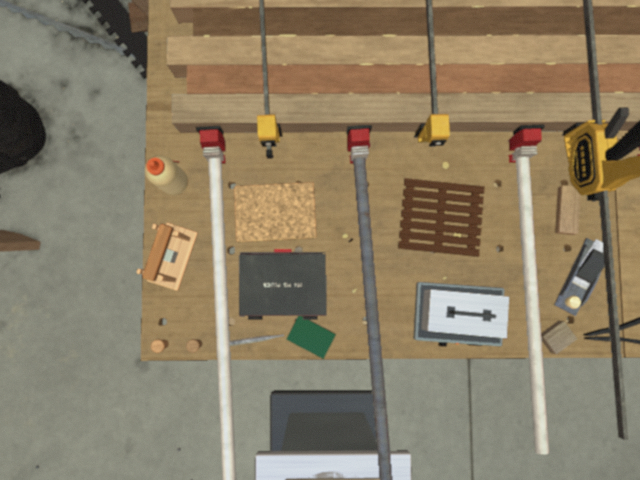

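The scene view shows the stand with the lifter at (245,350), the mat at (285,295), the rack at (370,232) and the warmer with its lid at (435,245). The top view shows the stand at (170,257), bottle (165,173), mat (275,211), rack (442,217) and lid (465,313). Clamp pipes run in between, so I'll measure their heights too.

```bash
cat > h.py <<'E'
import numpy as np,cv2
from rig import manip,eyes
C={n:eyes.get_calibration(n) for n in("scene","top")}
def ray(n,u,v):
    c=C[n];K=c["intrinsics"]
    return c["orientation"]@np.array([(u-K[0,2])/K[0,0],(v-K[1,2])/K[1,1],1.0])
def at(n,u,v,z):
    r=ray(n,u,v);p=C[n]["position"];return p+r*(z-p[2])/r[2]
def cloud(n,d):
    c=C[n];K=c["intrinsics"];v,u=np.mgrid[:480,:640]
    P=np.stack([(u-K[0,2])/K[0,0]*d,(v-K[1,2])/K[1,1]*d,d],-1)@c["orientation"].T+c["position"]
    P[d==0]=np.nan;return P
def pix(n,p):
    c=C[n];q=c["intrinsics"]@(c["orientation"].T@(np.array(p)-c["position"]));return q[:2]/q[2]
E
python3 - <<'E'
from h import *
np.set_printoptions(precision=3,suppress=True)
P=cloud("top",np.load("top_d.npy"));Q=cloud("scene",np.load("scene_d.npy"))
for l,u,v in[("pipeL",214,180),("pipeL",220,300),("pipeL",223,350),("pipeM",363,200),("pipeM",371,300),("pipeR",525,180),("pipeR",535,330),("box",280,285),("clampred",211,140),("clampM",359,140),("clampR",525,140),("yel",436,130),("yel2",267,130),("lidtop",440,300),("lidbar",470,314),("rack",437,192),("handle",157,253),("base",180,275),("mat",275,210),("bottle",156,165),("board",400,112),("mat",275,230),("green",312,335),("bench",340,250)]:
    print(l,P[v,u])
print("scene pipes",Q[330,360+0],)
# height map of z>0.03 clusters in workspace
im=cv2.imread("pics/top0.png")
for a,sl in{"TL":(slice(200,310),slice(125,210)),"BR":(slice(270,350),slice(405,520))}.items():
    c=im[sl];cv2.imwrite(f"pics/c_{a}.png",cv2.resize(c,None,fx=4,fy=4,interpolation=2))
a=cv2.resize(cv2.imread("pics/c_TL.png"),(400,440));b=cv2.resize(cv2.imread("pics/c_BR.png"),(400,440))
cv2.imwrite("pics/crop1.png",np.hstack([a,b]))
E
```

```text
pipeL [0.708 0.238 0.06 ]
pipeL [0.464 0.224 0.056]
pipeL [0.365 0.218 0.052]
pipeM [ 0.666 -0.065  0.055]
pipeM [ 0.462 -0.078  0.058]
pipeR [ 0.706 -0.4    0.052]
pipeR [ 0.401 -0.406  0.057]
box [0.493 0.103 0.071]
clampred [0.778 0.237 0.107]
clampM [ 0.777 -0.055  0.106]
clampR [ 0.775 -0.382  0.109]
yel [ 0.767 -0.186  0.209]
yel2 [0.77  0.119 0.204]
lidtop [ 0.462 -0.207  0.102]
lidbar [ 0.436 -0.252  0.149]
rack [ 0.687 -0.224  0.023]
handle [0.554 0.333 0.129]
base [nan nan nan]
mat [0.653 0.117 0.007]
bottle [0.717 0.33  0.159]
board [ 0.829 -0.135  0.121]
mat [0.61  0.117 0.006]
green [0.393 0.04  0.04 ]
bench [ 0.568 -0.02  -0.003]
scene pipes [ 0.424  0.084 -0.003]
```

View pics/crop1.png

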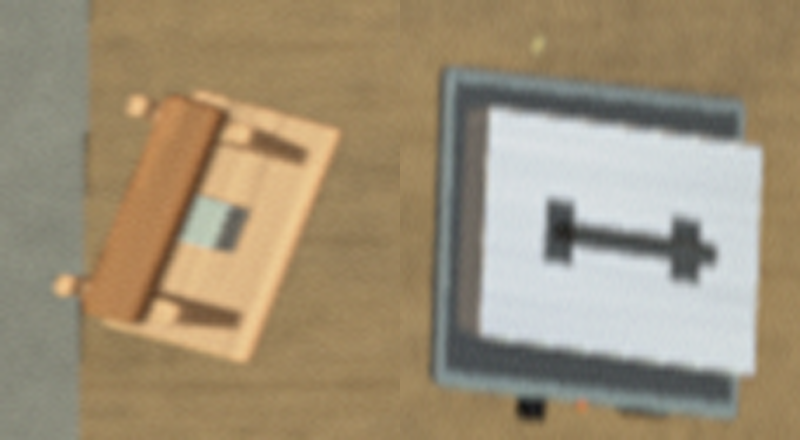

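The left crop shows the handle running from about (90,300) to (200,100), with the hook plate visible at (215,225). The right crop shows the lid top with corners near (485,105), (760,150), (750,375) and (480,335), and the bar along (560,230) to (690,248). I'll measure the lid and handle and zoom the scene view on the lifter to get the hook direction.

```bash
python3 - <<'E'
from h import *
np.set_printoptions(precision=4,suppress=True)
a=cv2.imread("pics/scene0.png")[300:390,205:285]
b=cv2.imread("pics/scene0.png")[200:280,390:480]
cv2.imwrite("pics/crop2.png",np.hstack([cv2.resize(a,(400,450),interpolation=2),cv2.resize(b,(400,450),interpolation=2)]))
im=cv2.imread("pics/top0.png")
P=cloud("top",np.load("top_d.npy"));Q=cloud("scene",np.load("scene_d.npy"))
def rect(n,m,z,l):
    m=m.astype(np.uint8); k,lab,st,_=cv2.connectedComponentsWithStats(m); i=1+np.argmax(st[1:,4]); m=lab==i
    v,u=np.nonzero(m); W=np.array([at(n,x,y,z)[:2] for x,y in zip(u,v)])
    r=cv2.minAreaRect((W*1000).astype(np.float32)); print(l,n,len(u),"c",r[0],"size",r[1],"ang",r[2]); return m
def box(P,x0,x1,y0,y1,z0,z1): return (P[...,0]>x0)&(P[...,0]<x1)&(P[...,1]>y0)&(P[...,1]<y1)&(P[...,2]>z0)&(P[...,2]<z1)
for n,X,nm in(("top",P,"top"),("scene",Q,"scene")):
    rect(n,box(X,.35,.55,-.4,-.1,.092,.112),.102,"lidtop")
    rect(n,box(X,.35,.55,-.4,-.1,.13,.17),.150,"bar(top152)")
    rect(n,box(X,.45,.65,.25,.40,.12,.14),.129,"handle top")
    rect(n,box(X,.55,.8,-.33,-.08,.012,.03),.02,"rack")
hsv=cv2.cvtColor(im,cv2.COLOR_BGR2HSV)
def crop(m,u0,u1,v0,v1):
    o=np.zeros_like(m);o[v0:v1,u0:u1]=m[v0:v1,u0:u1];return o
rect("top",crop(cv2.cvtColor(im,cv2.COLOR_BGR2GRAY)<85,390,495,170,262),.02,"rack dark")
rect("top",crop((hsv[...,1]>75)&(hsv[...,2]>165),228,322,175,248),.008,"mat")
rect("top",box(P,.35,.55,-.4,-.1,.02,.04),.03,"warmer ring")
z=box(P,.35,.55,-.4,-.1,.13,.17); print("bar pts z",np.median(P[z],0))
E
```

```text
lidtop top 3103 c (435.96826171875, -260.2164611816406) size (153.9036102294922, 79.8212661743164) ang 84.46620178222656
bar(top152) top 188 c (436.0997314453125, -259.2874755859375) size (81.6486587524414, 7.815122127532959) ang 84.47221374511719
handle top top 758 c (556.2413940429688, 331.91748046875) size (26.293479919433594, 109.06768798828125) ang 71.9706802368164
rack top 4636 c (634.5662231445312, -232.09262084960938) size (170.3795928955078, 150.26588439941406) ang 83.74113464355469
lidtop scene 1054 c (434.75628662109375, -254.3599853515625) size (166.24380493164062, 89.01627349853516) ang 84.06356048583984
bar(top152) scene 95 c (432.5636901855469, -249.22154235839844) size (102.62982177734375, 23.077911376953125) ang 86.83616638183594
handle top scene 448 c (554.0916748046875, 338.0911560058594) size (26.712594985961914, 118.24117279052734) ang 71.0759048461914
rack scene 1793 c (635.58251953125, -229.70248413085938) size (176.15054321289062, 155.5690155029297) ang 83.88580322265625
rack dark top 4262 c (634.6966552734375, -231.2031707763672) size (168.24977111816406, 147.5770263671875) ang 83.71378326416016
mat top 4409 c (649.8555908203125, 117.76959991455078) size (122.53419494628906, 172.58335876464844) ang 3.057663917541504
warmer ring top 1866 c (429.351806640625, -260.9017333984375) size (180.2573699951172, 128.0173797607422) ang 85.50846099853516
bar pts z [ 0.4362 -0.2584  0.151 ]
```

View pics/crop2.png

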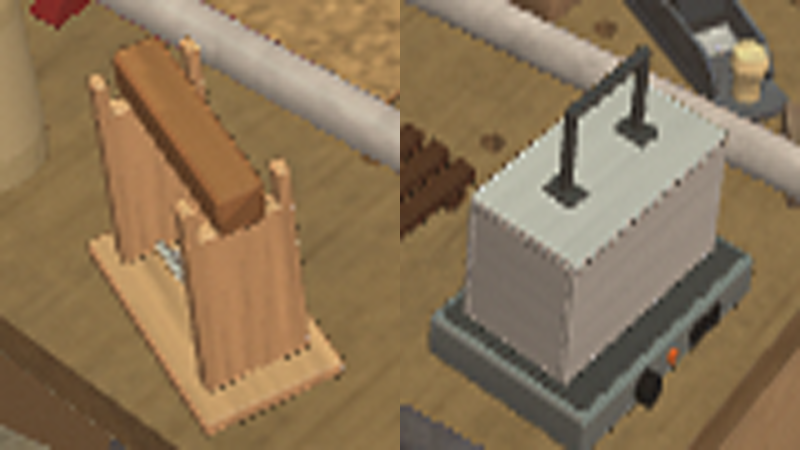

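The rack, lid, mat and handle sizes all match the given dimensions. In the left crop of the scene view a bit of the hook shows low, near (170,260). The depth there should tell which way the hook opens.

```bash
python3 - <<'E'
from h import *
np.set_printoptions(precision=3,suppress=True,linewidth=200)
d=np.load("top_d.npy");P=cloud("top",d);im=cv2.imread("pics/top0.png")
c=np.array([.556,.332]);ex=np.array([-.309,-.951])
print("s=offset along (-.309,-.951) mm; z mm; gray; row by row")
g=cv2.cvtColor(im,cv2.COLOR_BGR2HSV)
for v in (250,253,256,259,262):
    print(v,[(u,int(round(1000*(P[v,u,:2]-c)@ex)) if d[v,u] else None,int(1000*P[v,u,2]) if d[v,u] else None,int(g[v,u,1])) for u in range(160,184,1)])
for nm,s,z in(("A tip",18,48),("A tip under",18,36),("A throat",0,38),("A floor",5,33),("B jog top",2,87),("B jog bot",18,77),("B strap low",18,39),("B hook right",14,30)):
    p=np.r_[c+ex*s/1000,z/1000];print(nm,pix("top",p),pix("scene",p))
d=np.load("scene_d.npy");P=cloud("scene",d);im=cv2.imread("pics/scene0.png");g=cv2.cvtColor(im,cv2.COLOR_BGR2HSV)
for v in range(346,360,2):
    print(v,[(u,int(round(1000*(P[v,u,:2]-c)@ex)) if d[v,u] else None,int(1000*P[v,u,2]) if d[v,u] else None,int(g[v,u,1])) for u in range(232,248,2)])
E
```

```text
s=offset along (-.309,-.951) mm; z mm; gray; row by row
250 [(160, 3, 128, 130), (161, 6, 131, 137), (162, 7, 128, 144), (163, 8, 127, 151), (164, 8, 120, 150), (165, 10, 119, 100), (166, 10, 113, 32), (167, 4, 83, 24), (168, 6, 84, 28), (169, 8, 84, 27), (170, 9, 82, 31), (171, 11, 81, 44), (172, 12, 76, 61), (173, -3, 10, 74), (174, -1, 7, 92), (175, 2, 12, 98), (176, 3, 8, 103), (177, 6, 14, 102), (178, 5, 3, 99), (179, 9, 8, 102), (180, 12, 12, 98), (181, 13, 10, 97), (182, 15, 10, 99), (183, 17, 11, 100)]
253 [(160, 4, 126, 136), (161, 6, 125, 146), (162, 8, 125, 155), (163, 10, 125, 160), (164, 10, 120, 99), (165, 10, 111, 31), (166, 5, 87, 24), (167, 6, 84, 25), (168, 7, 80, 23), (169, 9, 82, 25), (170, 10, 78, 26), (171, 12, 79, 24), (172, 15, 80, 24), (173, 15, 73, 24), (174, 16, 70, 26), (175, 15, 58, 28), (176, 16, 53, 36), (177, 15, 44, 75), (178, 9, 11, 91), (179, 11, 11, 102), (180, 14, 13, 99), (181, 14, 7, 98), (182, 17, 8, 100), (183, 18, 7, 98)]
256 [(160, 7, 127, 147), (161, 9, 127, 151), (162, 10, 126, 149), (163, 10, 118, 97), (164, 10, 111, 28), (165, 5, 86, 26)
[... 2138 characters left out ...]
20, 98, 133)]
352 [(232, -23, 12, 118), (234, -18, 9, 119), (236, -15, 11, 121), (238, -22, 49, 56), (240, -17, 44, 48), (242, -30, 100, 135), (244, -25, 93, 131), (246, -21, 93, 131)]
354 [(232, -26, 12, 118), (234, -22, 11, 119), (236, -17, 10, 119), (238, -13, 9, 124), (240, -20, 45, 28), (242, -29, 89, 133), (244, -25, 87, 131), (246, -22, 87, 126)]
356 [(232, -29, 13, 119), (234, -23, 8, 120), (236, -20, 10, 118), (238, -16, 10, 118), (240, -13, 11, 122), (242, -29, 80, 131), (244, -27, 84, 130), (246, -21, 78, 130)]
358 [(232, -31, 11, 119), (234, -26, 10, 120), (236, -23, 10, 117), (238, -19, 10, 119), (240, -15, 12, 119), (242, -29, 72, 127), (244, -28, 79, 131), (246, -22, 74, 131)]
```

Depth settles it: the jog and strap lie at s = +16 mm on the −y side, and the tip at s = −18. So lifter +x = (.309, .951), yaw 72°. I'll move towards the stand.

Call:
drive_tool(series=[1,0.96,0.28,-0.3,0,1,0.96,0.28,-0.3,0,1,0.96,0.28,-0.3,0,1,0.96,0.28,-0.3,0,1,0.96,0.28,-0.3,0,1,0.96,0.28,-0.3,0,1,0.96,0.28,-0.3,0,1,0.96,0.28,-0.3,0,1,0,0,0,0])

```text
t: 0.85
ee_pos: [0.4317, -0.6208, 0.2778]
tool_rot: [[0.957, 0.289, 0.007], [0.289, -0.957, 0.001], [0.007, 0.001, -1.0]]
force: [0.4, 0.5, -0.9]
gripper_width: 0.0942
grip_force: 0.0
```

Call:
drive_tool(series=[1,0.4,-0.92,0,0,1,0.4,-0.92,0,0,1,0.4,-0.92,0,0,1,0.4,-0.92,0,0,1,0.4,-0.92,0,0,1,0.4,-0.92,0,0,1,0.4,-0.92,0,0,1,0.4,-0.92,0,0,1,0.4,-0.92,0,0,1,0.4,-0.92,0,0])

```text
t: 1.68
ee_pos: [0.4595, -0.3235, 0.2771]
tool_rot: [[0.96, 0.281, -0.001], [0.281, -0.96, 0.0], [-0.001, -0.001, -1.0]]
force: [0.3, 0.2, 0.0]
gripper_width: 0.0938
grip_force: 0.0
```

Call:
drive_tool(series=[1,0.4,-0.92,0,0,1,0.4,-0.92,0,0,1,0.4,-0.92,0,0,1,0.4,-0.92,0,0,1,0.4,-0.92,0,0,1,0.4,-0.92,0,0,1,0.4,-0.92,0,0,1,0.4,-0.92,0,0,1,0.4,-0.92,0,0,1,0.4,-0.92,0,0])

```text
t: 2.52
ee_pos: [0.4973, -0.0253, 0.2772]
tool_rot: [[0.96, 0.281, -0.001], [0.281, -0.96, -0.0], [-0.001, 0.0, -1.0]]
force: [0.5, 1.1, 0.5]
gripper_width: 0.094
grip_force: 0.0
```

Call:
drive_tool(series=[1,0.4,-0.92,0,0,1,0.4,-0.92,0,0,1,0.4,-0.92,0,0,1,0.4,-0.92,0,0,1,0.4,-0.92,0,0,1,0.4,-0.92,0,0,1,0.4,-0.92,0,0,1,0.4,-0.92,0,0,1,0.4,-0.92,0,0,1,0,0,0,0])

```text
t: 3.35
ee_pos: [0.5305, 0.2498, 0.2768]
tool_rot: [[0.957, 0.289, -0.001], [0.289, -0.957, 0.005], [0.0, -0.005, -1.0]]
force: [0.6, 1.3, 0.4]
gripper_width: 0.0943
grip_force: 0.0
```

Call:
drive_tool(series=[1,0,0,0,-0.039,1,0,0,0,-0.039,1,0,0,0,-0.039,1,0,0,0,-0.039,1,0,0,0,-0.039,1,0,0,0,-0.039,1,0,0,0,-0.039,1,0,0,0,-0.039,1,0,0,0,-0.039,1,0,0,0,-0.039])

```text
t: 4.18
ee_pos: [0.5315, 0.2412, 0.277]
tool_rot: [[0.055, 0.998, -0.001], [0.998, -0.055, -0.001], [-0.001, -0.001, -1.0]]
force: [-0.1, -0.5, -0.2]
gripper_width: 0.0942
grip_force: 0.0
```

Call:
drive_tool(series=[1,0,0,0,-0.039,1,0,0,0,-0.039,1,0,0,0,-0.039,1,0,0,0,-0.039,1,0,0,0,-0.039,1,0,0,0,-0.039,1,0,0,0,-0.039,1,0,0,0,-0.039,1,0,0,0,-0.039,1,0,0,0,-0.039])

```text
t: 5.02
ee_pos: [0.5315, 0.2412, 0.277]
tool_rot: [[-0.921, 0.39, -0.001], [0.39, 0.921, -0.001], [0.0, -0.001, -1.0]]
force: [-0.5, -0.3, -0.1]
gripper_width: 0.0943
grip_force: 0.0
```

Call:
drive_tool(series=[1,0,0,0,-0.029,1,0,0,0,0,1,0,0,0,0])

```text
t: 5.27
ee_pos: [0.5317, 0.2415, 0.2771]
tool_rot: [[-0.95, 0.313, -0.001], [0.313, 0.95, -0.001], [0.0, -0.001, -1.0]]
force: [0.7, 0.6, 0.2]
gripper_width: 0.0941
grip_force: 0.0
```

```bash
cat >> h.py <<'E'
def go(x,y,z,a=None):
    "deltas (units of full scale) in present tool axes; turn a (deg, tool x azimuth) in rows-units"
    s=manip.sense();R=s["tool_rot"];p=s["ee_pos"]
    a0=np.degrees(np.arctan2(R[1,0],R[0,0]));da=0 if a is None else (a-a0+180)%360-180
    print("t",round(s["t"],2),"p",np.round(p,4),"a",round(a0,2),"tz",np.round(R[:,2],3),"F",np.round(s["force"],1),"w",round(s["gripper_width"],4),"gf",round(s["grip_force"],1),"j",np.round(s["joint_positions"],0))
    print("shift units now",np.round(R.T@(np.array([x,y,z])-p)/.03,2),"turn",round(-da/180,4))
    if a is not None:
        r=np.radians(a);Rn=np.array([[np.cos(r),np.sin(r),0],[np.sin(r),-np.cos(r),0],[0,0,-1]])
        print("shift after turn",np.round(Rn.T@(np.array([x,y,z])-p)/.03,2))
E
python3 -c "
from h import *
go(.5565,.333,.20,162)"
```

```text
t 5.27 p [0.5317 0.2415 0.2771] a 161.76 tz [-0.001 -0.001 -1.   ] F [0.7 0.6 0.2] w 0.0941 gf 0.0 j [  0.  32. -44.  92.  24.  66.  22.]
shift units now [0.17 3.16 2.57] turn -0.0013
shift after turn [0.16 3.16 2.57]
```

Call:
drive_tool(series=[1,0.04,0.79,0.25,0,1,0.04,0.79,0.25,0,1,0.04,0.79,0.25,0,1,0.04,0.79,0.25,0,1,0,0,0.7,0,1,0,0,0.9,0,1,0,0,0,-0.001,1,0,0,0,0])

```text
t: 5.93
ee_pos: [0.556, 0.3329, 0.1984]
tool_rot: [[-0.951, 0.308, -0.002], [0.308, 0.951, -0.002], [0.002, -0.003, -1.0]]
force: [0.0, 0.1, 0.3]
gripper_width: 0.094
grip_force: 0.0
```

```bash
python3 -c "
from h import *
go(.5565,.333,.098,162)
im,d=eyes.get_image('top');cv2.imwrite('pics/t1.png',cv2.resize(im[190:310,110:240,::-1],(650,600),interpolation=2))"
```

```text
t 5.93 p [0.556  0.3329 0.1984] a 162.04 tz [-0.002 -0.002 -1.   ] F [0.  0.1 0.3] w 0.094 gf 0.0 j [-11.  41. -41.  87.  29.  63.  14.]
shift units now [-0.02  0.02  3.35] turn 0.0002
shift after turn [-0.02  0.01  3.35]
```

View pics/t1.png

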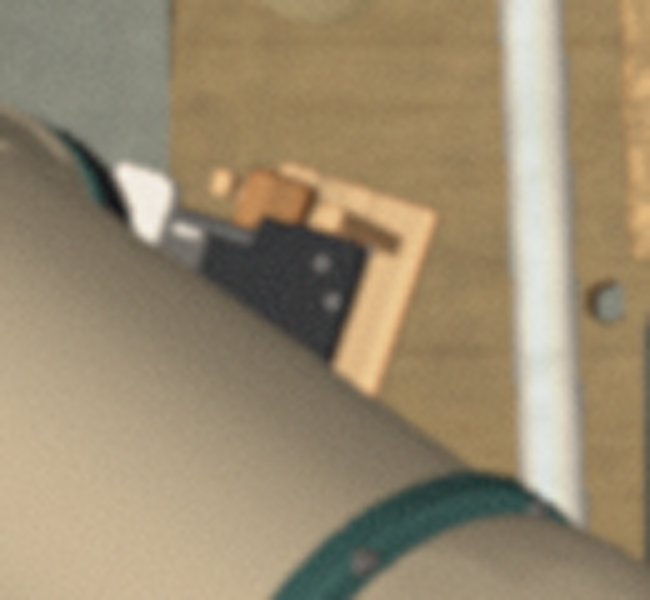

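The gripper (265,270) is in line with the handle end at (275,195). I'll go down and grip.

Call:
drive_tool(series=[1,0,0,0.8,0,1,0,0,0.8,0,1,0,0,0.8,0,1,0,0,0.5,0,1,0,0,0.45,0,1,0,0,0,0,0.5,0,0,0,0,0,0,0,0,0,0,0,0,0,0,0,0,0,0,0], grip_force=55)

```text
t: 6.82
ee_pos: [0.5573, 0.3345, 0.1004]
tool_rot: [[-0.952, 0.307, 0.002], [0.307, 0.952, 0.001], [-0.001, 0.002, -1.0]]
force: [-0.0, -0.1, -0.8]
gripper_width: 0.071
grip_force: 0.0
```

Call:
drive_tool(series=[0,0,0,0,0,0,0,0,0,0,0,0,0,0,0,0,0,0,0,0,0,0,0,0,0,0,0,0,0,0])

```text
t: 7.32
ee_pos: [0.5566, 0.334, 0.0989]
tool_rot: [[-0.952, 0.307, -0.0], [0.307, 0.952, -0.0], [0.0, -0.0, -1.0]]
force: [0.9, -0.1, 0.0]
gripper_width: 0.0311
grip_force: 0.0
```

Call:
drive_tool(series=[0,0,0,0,0,0,0,0,0,0,0,0,0,0,0,0,0,0,0,0,0,0,0,0,0])

```text
t: 7.73
ee_pos: [0.5566, 0.3341, 0.099]
tool_rot: [[-0.952, 0.307, 0.0], [0.307, 0.952, 0.0], [0.0, 0.0, -1.0]]
force: [1.0, -0.0, -0.2]
gripper_width: 0.0236
grip_force: 55.0
```

Call:
drive_tool(series=[0,0,0,-0.3,0,0,0,0,-0.6,0,0,0,0,-0.8,0,0,0,0,-0.8,0,0,0,0,-0.8,0,0,0,0,-0.8,0,0,0,0,-0.8,0,0,0,0,-0.8,0,0,0,0,-0.6,0,0,0,0,-0.4,0])

```text
t: 8.57
ee_pos: [0.5568, 0.3344, 0.3028]
tool_rot: [[-0.952, 0.307, 0.002], [0.307, 0.952, 0.001], [-0.002, 0.002, -1.0]]
force: [0.2, 0.6, -1.8]
gripper_width: 0.023
grip_force: 55.0
```

```bash
python3 -c "
from h import *
go(.436-.045,-.2602,.30,84.5)"
```

```text
t 8.57 p [0.5568 0.3344 0.3028] a 162.12 tz [ 0.002  0.001 -1.   ] F [ 0.2  0.6 -1.8] w 0.023 gf 55.0 j [-10.  36. -43.  79.  25.  74.  18.]
shift units now [ -0.83 -20.56   0.05] turn 0.4312
shift after turn [-20.26  -3.6    0.09]
```

Call:
drive_tool(series=[0,0,0,0,0.0392,0,0,0,0,0.0392,0,0,0,0,0.0392,0,0,0,0,0.0392,0,0,0,0,0.0392,0,0,0,0,0.0392,0,0,0,0,0.0392,0,0,0,0,0.0392,0,0,0,0,0.0392,0,0,0,0,0.0392])

```text
t: 9.4
ee_pos: [0.5561, 0.3336, 0.2997]
tool_rot: [[-0.021, 1.0, -0.001], [1.0, 0.021, -0.001], [-0.001, -0.001, -1.0]]
force: [-0.9, -0.4, -1.2]
gripper_width: 0.0236
grip_force: 55.0
```

Call:
drive_tool(series=[0,0,0,0,0.0392,0,-0.9,-0.16,0,0,0,-0.9,-0.16,0,0,0,-0.9,-0.16,0,0,0,-0.9,-0.16,0,0,0,-0.9,-0.16,0,0,0,-0.9,-0.16,0,0,0,-0.9,-0.16,0,0,0,-0.9,-0.16,0,0,0,-0.9,-0.16,0,0])

```text
t: 10.23
ee_pos: [0.4892, 0.0949, 0.2999]
tool_rot: [[0.096, 0.995, -0.001], [0.995, -0.096, -0.0], [-0.0, -0.001, -1.0]]
force: [0.2, 0.9, -1.4]
gripper_width: 0.024
grip_force: 55.0
```

Call:
drive_tool(series=[0,-0.9,-0.16,0,0,0,-0.9,-0.16,0,0,0,-0.9,-0.16,0,0,0,-0.9,-0.16,0,0,0,-0.9,-0.16,0,0,0,-0.9,-0.16,0,0,0,-0.9,-0.16,0,0,0,-0.9,-0.16,0,0,0,-0.9,-0.16,0,0,0,0,0,0,0])

```text
t: 11.07
ee_pos: [0.4215, -0.1471, 0.2998]
tool_rot: [[0.104, 0.995, -0.002], [0.995, -0.104, -0.003], [-0.003, -0.002, -1.0]]
force: [0.3, -0.7, -1.3]
gripper_width: 0.0241
grip_force: 55.0
```

Call:
drive_tool(series=[0,0,0,0,0,0,0,0,0,0])

```text
t: 11.23
ee_pos: [0.4239, -0.1407, 0.3]
tool_rot: [[0.095, 0.995, -0.0], [0.995, -0.095, 0.001], [0.001, -0.0, -1.0]]
force: [0.4, 0.2, -1.6]
gripper_width: 0.0237
grip_force: 55.0
```

```bash
python3 -c "
from h import *
go(.391,-.2557,.28,84.5)"
```

```text
t 11.23 p [ 0.4239 -0.1407  0.3   ] a 84.52 tz [-0.     0.001 -1.   ] F [ 0.4  0.2 -1.6] w 0.0237 gf 55.0 j [ 29.  13. -18. 109.   5.  58.   4.]
shift units now [-3.92 -0.73  0.66] turn 0.0001
shift after turn [-3.92 -0.72  0.67]
```

Call:
drive_tool(series=[0,-0.8,-0.15,0,0,0,-0.8,-0.15,0,0,0,-0.8,-0.15,0,0,0,-0.8,-0.15,0,0,0,-0.7,-0.13,0,0,0,0,0,0,0,0,0,0,0,0])

```text
t: 11.82
ee_pos: [0.3913, -0.2553, 0.2998]
tool_rot: [[0.096, 0.995, -0.0], [0.995, -0.096, 0.001], [0.001, -0.0, -1.0]]
force: [0.6, 0.9, -0.9]
gripper_width: 0.0238
grip_force: 55.0
```

```bash
python3 -c "
from h import *
np.set_printoptions(precision=4,suppress=True)
go(.391,-.2557,.184,84.5)
im,d=eyes.get_image('top');a=im[260:350,410:520,::-1]
im2,d2=eyes.get_image('scene');b=im2[170:280,380:500,::-1]
cv2.imwrite('pics/t2.png',np.hstack([cv2.resize(a,(400,330),interpolation=2),cv2.resize(b,(360,330),interpolation=2)]))
Q=cloud('scene',d2)
m=(Q[...,0]>.3)&(Q[...,0]<.5)&(Q[...,1]>-.35)&(Q[...,1]<-.15)
for z0 in(.2,.21,.22,.23,.24,.25,.26):
  k=m&(abs(Q[...,2]-z0)<.005); print(z0,k.sum(),np.nanpercentile(Q[k],[5,50,95],axis=0).round(3).tolist() if k.any() else '')
"
```

```text
t 11.82 p [ 0.3913 -0.2553  0.2998] a 84.5 tz [-0.     0.001 -1.   ] F [ 0.6  0.9 -0.9] w 0.0238 gf 55.0 j [ 41.  15. -14. 107.   4.  59.  19.]
shift units now [-0.02 -0.01  3.86] turn -0.0
shift after turn [-0.01 -0.01  3.86]
0.2 0 
0.21 0 
0.22 0 
0.23 5 [[0.393, -0.264, 0.232], [0.396, -0.253, 0.233], [0.399, -0.246, 0.235]]
0.24 68 [[0.376, -0.267, 0.236], [0.398, -0.251, 0.239], [0.407, -0.241, 0.244]]
0.25 45 [[0.374, -0.267, 0.245], [0.38, -0.253, 0.249], [0.411, -0.242, 0.254]]
0.26 21 [[0.374, -0.262, 0.256], [0.377, -0.251, 0.259], [0.379, -0.242, 0.264]]
```

View pics/t2.png

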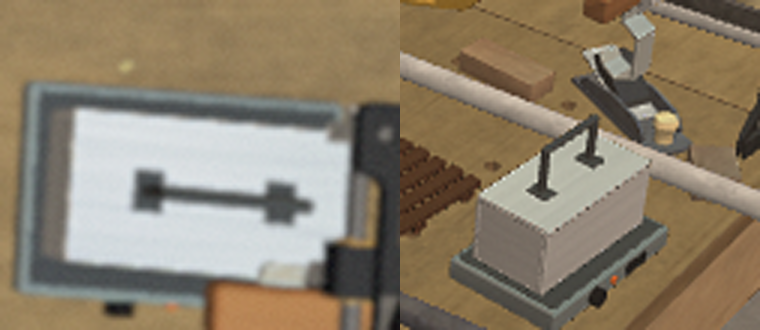

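The hook depth points agree with the prediction: y −.255, tip x .41, strap .375. The loop in the left picture runs from (150,190) to (285,205), clear of the hook. I'll go down beside it and slide under.

Call:
drive_tool(series=[0,0,0,0.8,0,0,0,0,0.8,0,0,0,0,0.8,0,0,0,0,0.6,0,0,0,0,0.5,0,0,0,0,0.36,0,0,0,0,0,0,0,0,0,0,0])

```text
t: 12.58
ee_pos: [0.3915, -0.2544, 0.1841]
tool_rot: [[0.093, 0.996, -0.001], [0.996, -0.093, 0.001], [0.001, -0.001, -1.0]]
force: [-0.0, -0.4, -0.5]
gripper_width: 0.0234
grip_force: 55.0
```

Call:
drive_tool(series=[0,0,0.2,0,0,0,0,0.3,0,0,0,0,0.3,0,0,0,0,0.3,0,0,0,0,0.25,0,0,0,0,0.15,0,0,0,0,0,0,0,0,0,0,0,0])

```text
t: 13.25
ee_pos: [0.4358, -0.2601, 0.184]
tool_rot: [[0.096, 0.995, -0.001], [0.995, -0.096, 0.0], [0.0, -0.001, -1.0]]
force: [0.3, 0.4, -1.9]
gripper_width: 0.0239
grip_force: 55.0
```

```bash
python3 -c "
from h import *
go(.436,-.26,.205,84.5)
im2,d2=eyes.get_image('scene');b=im2[170:280,380:500,::-1]
cv2.imwrite('pics/t3.png',cv2.resize(b,(654,600),interpolation=2))
"
```

```text
t 13.25 p [ 0.4358 -0.2601  0.184 ] a 84.52 tz [-0.001  0.    -1.   ] F [ 0.3  0.4 -1.9] w 0.0239 gf 55.0 j [ 36.  26. -12. 111.   8.  44.  14.]
shift units now [ 0.    0.01 -0.7 ] turn 0.0001
shift after turn [ 0.    0.01 -0.7 ]
```

View pics/t3.png

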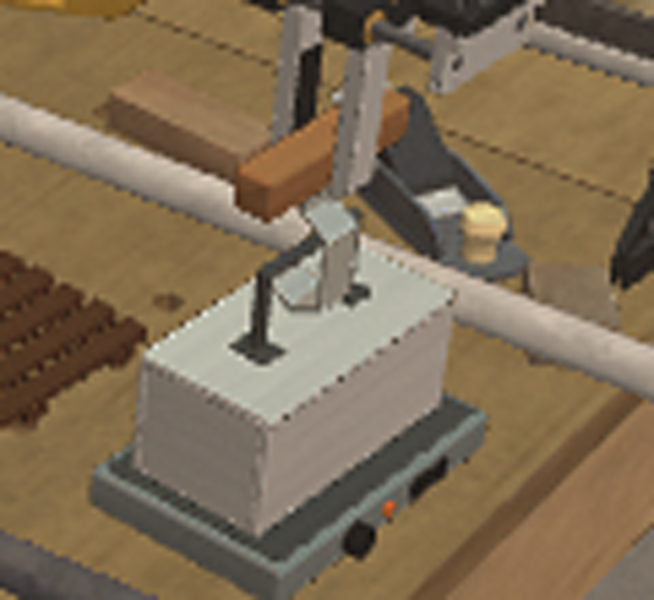

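The hook (320,285) is under the bar near its middle and free of it. I'll raise it slowly.

Call:
drive_tool(series=[0,0,0,-0.2,0,0,0,0,-0.2,0,0,0,0,-0.2,0,0,0,0,-0.1,0,0,0,0,-0.1,0,0,0,0,-0.1,0,0,0,0,-0.1,0,0,0,0,-0.1,0,0,0,0,0,0,0,0,0,0,0])

```text
t: 14.13
ee_pos: [0.4357, -0.2602, 0.2171]
tool_rot: [[0.096, 0.995, -0.0], [0.995, -0.096, 0.0], [0.0, -0.0, -1.0]]
force: [-1.0, -0.2, -5.5]
gripper_width: 0.0235
grip_force: 55.0
```

Call:
drive_tool(series=[0,0,0,-0.1,0,0,0,0,-0.2,0,0,0,0,-0.2,0,0,0,0,-0.2,0,0,0,0,-0.2,0,0,0,0,0,0,0,0,0,0,0])

```text
t: 14.72
ee_pos: [0.4362, -0.2604, 0.2448]
tool_rot: [[0.096, 0.995, 0.001], [0.995, -0.096, -0.001], [-0.001, 0.001, -1.0]]
force: [-0.7, 0.7, -5.7]
gripper_width: 0.0238
grip_force: 55.0
```

```bash
python3 -c "
from h import *
go(.436,-.26,.315,84.5)
im2,d2=eyes.get_image('scene');b=im2[150:280,370:510,::-1]
cv2.imwrite('pics/t4.png',cv2.resize(b,(560,520),interpolation=2))
"
```

```text
t 14.72 p [ 0.4362 -0.2604  0.2448] a 84.5 tz [ 0.001 -0.001 -1.   ] F [-0.7  0.7 -5.7] w 0.0238 gf 55.0 j [ 37.  22. -13. 106.   6.  52.  16.]
shift units now [ 0.01 -0.   -2.34] turn 0.0
shift after turn [ 0.01 -0.01 -2.34]
```

View pics/t4.png

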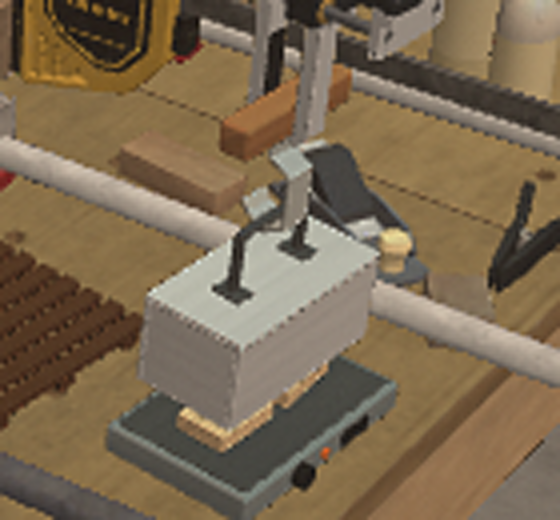

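The lid hangs level at about 0.42 kg, and panels show under both ends. I'll lift further, turn to the mat's yaw and travel smoothly.

Call:
drive_tool(series=[0,0,0,-0.15,-0.003,0,0,0,-0.25,-0.005,0,0,0,-0.3,-0.005,0,0,0,-0.3,-0.006,0,0,0,-0.3,-0.006,0,0,0,-0.3,-0.006,0,0,0,-0.3,-0.006,0,0,0,-0.25,-0.005,0,0,0,-0.15,-0.003,0,0,0,0,-0.002])

```text
t: 15.6
ee_pos: [0.4364, -0.2605, 0.3144]
tool_rot: [[-0.052, 0.999, 0.002], [0.999, 0.052, -0.001], [-0.001, 0.002, -1.0]]
force: [0.4, 0.7, -4.7]
gripper_width: 0.0236
grip_force: 55.0
```

Call:
drive_tool(series=[0,0.1,0.06,0,0,0,0.2,0.13,0,0,0,0.3,0.19,0,0,0,0.4,0.255,0,0,0,0.4,0.255,0,0,0,0.4,0.255,0,0,0,0.4,0.255,0,0,0,0.4,0.255,0,0,0,0.4,0.255,0,0,0,0.4,0.255,0,0])

```text
t: 16.43
ee_pos: [0.4959, -0.1527, 0.3127]
tool_rot: [[-0.053, 0.999, -0.001], [0.999, 0.053, 0.001], [0.001, -0.001, -1.0]]
force: [0.0, -0.1, -5.6]
gripper_width: 0.0235
grip_force: 55.0
```

Call:
drive_tool(series=[0,0.4,0.255,0,0,0,0.4,0.255,0,0,0,0.4,0.255,0,0,0,0.4,0.255,0,0,0,0.4,0.255,0,0,0,0.4,0.255,0,0,0,0.4,0.255,0,0,0,0.4,0.255,0,0,0,0.4,0.255,0,0,0,0.4,0.255,0,0])

```text
t: 17.27
ee_pos: [0.5659, -0.0292, 0.3128]
tool_rot: [[-0.053, 0.999, -0.001], [0.999, 0.053, 0.001], [0.001, -0.001, -1.0]]
force: [-1.1, -0.6, -4.8]
gripper_width: 0.0237
grip_force: 55.0
```

Call:
drive_tool(series=[0,0.4,0.255,0,0,0,0.4,0.255,0,0,0,0.4,0.255,0,0,0,0.4,0.255,0,0,0,0.4,0.255,0,0,0,0.4,0.255,0,0,0,0.4,0.255,0,0,0,0.3,0.19,0,0,0,0.2,0.13,0,0,0,0.1,0.06,0,0])

```text
t: 18.1
ee_pos: [0.6257, 0.0755, 0.313]
tool_rot: [[-0.053, 0.999, -0.0], [0.999, 0.053, 0.001], [0.001, 0.0, -1.0]]
force: [0.1, 0.0, -4.9]
gripper_width: 0.0233
grip_force: 55.0
```

Call:
drive_tool(series=[0,0,0,0,0,0,0,0,0,0,0,0,0,0,0])

```text
t: 18.35
ee_pos: [0.6249, 0.0728, 0.3132]
tool_rot: [[-0.05, 0.999, -0.0], [0.999, 0.05, -0.001], [-0.001, -0.0, -1.0]]
force: [-1.2, -0.9, -4.7]
gripper_width: 0.0233
grip_force: 55.0
```

```bash
python3 -c "
from h import *
go(.650,.118,.186,93)
im2,d2=eyes.get_image('scene');im,d=eyes.get_image('top')
cv2.imwrite('pics/t5.png',np.hstack([im2[140:360,170:450,::-1],im[130:350,200:480,::-1]]))
Q=cloud('scene',d2);m=(Q[...,0]>.56)&(Q[...,0]<.74)&(Q[...,1]>0)&(Q[...,1]<.24)&(Q[...,2]>.195)&(Q[...,2]<.22)
q=Q[m];n=np.linalg.lstsq(np.c_[q[:,:2],np.ones(len(q))],q[:,2],rcond=None)[0];print(len(q),q.mean(0),'slope deg',np.degrees(n[:2]))
"
```

```text
t 18.35 p [0.6249 0.0728 0.3132] a 92.89 tz [-0.    -0.001 -1.   ] F [-1.2 -0.9 -4.7] w 0.0233 gf 55.0 j [  3.  30. -20.  81.  10.  70. -15.]
shift units now [1.47 0.91 4.24] turn -0.0006
shift after turn [1.46 0.91 4.24]
1311 [0.61747338 0.08479804 0.20618453] slope deg [ 1.85789078 -0.80540264]
```

View pics/t5.png

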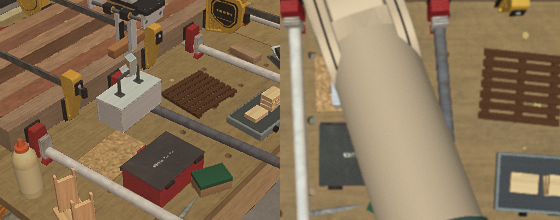

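The lid hangs level over the edge of the mat. I'll finish the shift and lower it to a few mm above.

Call:
drive_tool(series=[0,0.1,0.06,0,0,0,0.2,0.13,0,0,0,0.3,0.19,0,0,0,0.3,0.19,0,0,0,0.3,0.17,0,0,0,0.16,0.11,0,0,0,0.1,0.06,0,0,0,0,0,0.1,0,0,0,0,0.2,0,0,0,0,0.3,0])

```text
t: 19.28
ee_pos: [0.6505, 0.1185, 0.2951]
tool_rot: [[-0.051, 0.999, 0.001], [0.999, 0.051, -0.001], [-0.001, 0.001, -1.0]]
force: [-0.3, 0.2, -4.7]
gripper_width: 0.0235
grip_force: 55.0
```

Call:
drive_tool(series=[0,0,0,0.35,0,0,0,0,0.35,0,0,0,0,0.35,0,0,0,0,0.35,0,0,0,0,0.35,0,0,0,0,0.35,0,0,0,0,0.35,0,0,0,0,0.3,0,0,0,0,0.2,0,0,0,0,0.1,0])

```text
t: 20.12
ee_pos: [0.6497, 0.119, 0.2024]
tool_rot: [[-0.052, 0.999, -0.002], [0.999, 0.052, -0.0], [-0.0, -0.002, -1.0]]
force: [-1.1, -0.2, -4.8]
gripper_width: 0.0234
grip_force: 55.0
```

Call:
drive_tool(series=[0,0,0,0,0,0,0,0,0,0,0,0,0,0,0])

```text
t: 20.37
ee_pos: [0.6507, 0.1194, 0.2044]
tool_rot: [[-0.052, 0.999, 0.001], [0.999, 0.052, 0.0], [0.0, 0.001, -1.0]]
force: [-0.2, 0.3, -3.8]
gripper_width: 0.0238
grip_force: 55.0
```

```bash
python3 -c "
from h import *
go(.650,.118,.187,93)
im2,d2=eyes.get_image('scene')
cv2.imwrite('pics/t6.png',cv2.resize(im2[190:340,210:360,::-1],(600,600),interpolation=2))
"
```

```text
t 20.37 p [0.6507 0.1194 0.2044] a 92.96 tz [ 0.001  0.    -1.   ] F [-0.2  0.3 -3.8] w 0.0238 gf 55.0 j [ -2.  38. -19.  85.  13.  59. -21.]
shift units now [-0.05 -0.03  0.58] turn -0.0002
shift after turn [-0.05 -0.02  0.58]
```

View pics/t6.png

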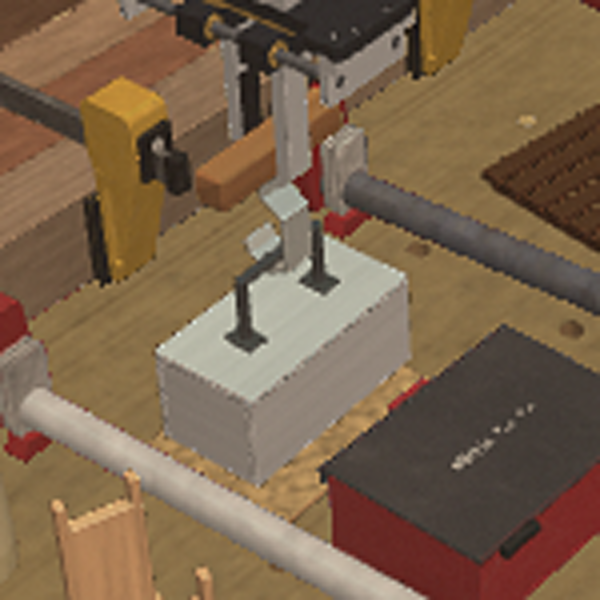

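The lid is over the mat, 17 mm up and clear of the pipes and box. I'll set it down.

Call:
drive_tool(series=[0,0,0,0.1,0,0,0,0,0.1,0,0,0,0,0.1,0,0,0,0,0.1,0,0,0,0,0.07,0,0,0,0,0.07,0,0,0,0,0.07,0,0,0,0,0.07,0,0,0,0,0,0,0,0,0,0,0])

```text
t: 21.25
ee_pos: [0.6505, 0.1193, 0.1837]
tool_rot: [[-0.052, 0.999, 0.001], [0.999, 0.052, 0.0], [0.0, 0.001, -1.0]]
force: [-0.5, -0.0, -0.7]
gripper_width: 0.0237
grip_force: 55.0
```

Call:
drive_tool(series=[0,0,0,0.1,0,0,0,0,0.15,0,0,0,0,0.2,0,0,0,0,0.17,0,0,0,0,0,0,0,0,0,0,0])

```text
t: 21.75
ee_pos: [0.6498, 0.1191, 0.164]
tool_rot: [[-0.052, 0.999, -0.001], [0.999, 0.052, -0.0], [-0.0, -0.001, -1.0]]
force: [-0.2, -0.4, -0.8]
gripper_width: 0.0235
grip_force: 55.0
```

```bash
python3 -c "
from h import *
go(.650,.118,.162,93)
im2,d2=eyes.get_image('scene')
cv2.imwrite('pics/t7.png',cv2.resize(im2[190:340,210:360,::-1],(600,600),interpolation=2))
"
```

```text
t 21.75 p [0.6498 0.1191 0.164 ] a 92.96 tz [-0.001 -0.    -1.   ] F [-0.2 -0.4 -0.8] w 0.0235 gf 55.0 j [ -2.  40. -18.  87.  14.  55. -22.]
shift units now [-0.04  0.    0.07] turn -0.0002
shift after turn [-0.04  0.    0.07]
```

View pics/t7.png

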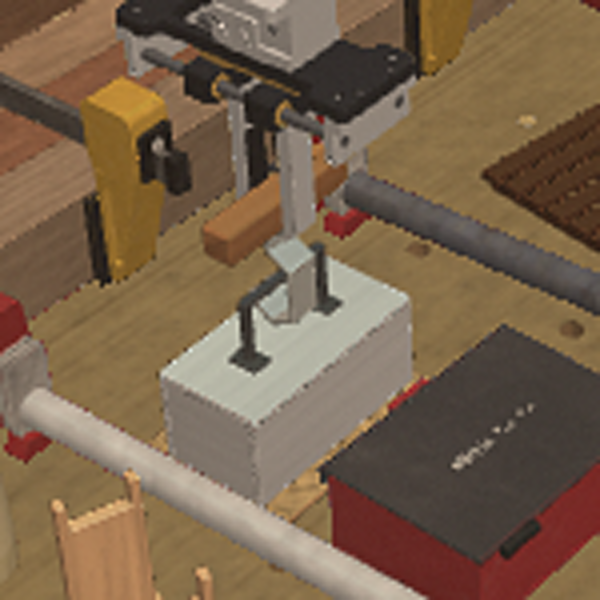

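The lid stands on the mat, and the hook is free below the bar at (285,310). I'll draw it back, lift, and turn for the stand.

Call:
drive_tool(series=[0,0,-0.15,0,0,0,0,-0.25,0,0,0,0,-0.3,0,0,0,0,-0.3,0,0,0,0,-0.3,0,0,0,0,-0.25,0,0,0,0,-0.1,0,0,0,0,0,0,0,0,0,0,0,0])

```text
t: 22.55
ee_pos: [0.601, 0.1166, 0.165]
tool_rot: [[-0.052, 0.999, 0.001], [0.999, 0.052, 0.0], [0.0, 0.001, -1.0]]
force: [-0.5, -0.1, -0.8]
gripper_width: 0.0235
grip_force: 55.0
```

Call:
drive_tool(series=[0,0,0,-0.3,0,0,0,0,-0.6,0,0,0,0,-0.8,0,0,0,0,-0.8,0,0,0,0,-0.8,0,0,0,0,-0.8,0,0,0,0,-0.4,0,0,0,0,0,0,0,0,0,0,0])

```text
t: 23.3
ee_pos: [0.6012, 0.1167, 0.3004]
tool_rot: [[-0.052, 0.999, 0.002], [0.999, 0.052, 0.0], [0.0, 0.002, -1.0]]
force: [0.0, -0.2, -1.5]
gripper_width: 0.024
grip_force: 55.0
```

Call:
drive_tool(series=[0,0,0,0,-0.0384,0,0,0,0,-0.0384,0,0,0,0,-0.0384,0,0,0,0,-0.0384,0,0,0,0,-0.0384,0,0,0,0,-0.0384,0,0,0,0,-0.0384,0,0,0,0,-0.0384,0,0,0,0,-0.0384,0,0,0,0,-0.0384])

```text
t: 24.13
ee_pos: [0.6, 0.1162, 0.298]
tool_rot: [[-0.953, 0.302, -0.003], [0.302, 0.953, -0.001], [0.003, -0.001, -1.0]]
force: [-0.1, -0.7, -1.5]
gripper_width: 0.0236
grip_force: 55.0
```

```bash
python3 -c "
from h import *
go(.5566,.334,.30,162.1)
im2,d2=eyes.get_image('scene')
Q=cloud('scene',d2);m=(Q[...,0]>.56)&(Q[...,0]<.74)&(Q[...,1]>0)&(Q[...,1]<.24)&(abs(Q[...,2]-.08)<.006)
v,u=np.nonzero(m);r=cv2.minAreaRect(np.float32([at('scene',a,b,.08)[:2]*1000 for a,b in zip(u,v)]));print('lid',r)
"
```

```text
t 24.13 p [0.6    0.1162 0.298 ] a 162.43 tz [-0.003 -0.001 -1.   ] F [-0.1 -0.7 -1.5] w 0.0236 gf 55.0 j [  9.  32. -38.  85.  20.  70.  41.]
shift units now [ 3.57  6.48 -0.07] turn 0.0018
shift after turn [ 3.61  6.46 -0.07]
lid ((648.3273315429688, 120.61959838867188), (86.28953552246094, 158.73388671875), 2.0397987365722656)
```

Call:
drive_tool(series=[0,0.36,0.65,0,0.0018,0,0.36,0.65,0,0,0,0.36,0.65,0,0,0,0.36,0.65,0,0,0,0.36,0.65,0,0,0,0.36,0.65,0,0,0,0.36,0.65,0,0,0,0.36,0.65,0,0,0,0.36,0.65,0,0,0,0.36,0.61,0,0])

```text
t: 25.02
ee_pos: [0.558, 0.3352, 0.2982]
tool_rot: [[-0.949, 0.315, -0.002], [0.315, 0.949, -0.001], [0.002, -0.002, -1.0]]
force: [0.5, -0.6, -1.2]
gripper_width: 0.0235
grip_force: 55.0
```

Call:
drive_tool(series=[0,0,0,0,0,0,0,0,0,0,0,0,0,0,0])

```text
t: 25.27
ee_pos: [0.5589, 0.3332, 0.2986]
tool_rot: [[-0.949, 0.315, -0.001], [0.315, 0.949, -0.002], [0.0, -0.002, -1.0]]
force: [0.4, -0.5, -1.3]
gripper_width: 0.0238
grip_force: 55.0
```

```bash
python3 -c "
from h import *
go(.5566,.334,.10,162.1)"
```

```text
t 25.27 p [0.5589 0.3332 0.2986] a 161.65 tz [-0.001 -0.002 -1.   ] F [ 0.4 -0.5 -1.3] w 0.0238 gf 55.0 j [-13.  35. -37.  79.  21.  73.  21.]
shift units now [0.08 0.02 6.62] turn -0.0025
shift after turn [0.08 0.   6.62]
```

Call:
drive_tool(series=[0,0.08,0.01,0,-0.0025,0,0,0,0.6,0,0,0,0,0.9,0,0,0,0,0.9,0,0,0,0,0.9,0,0,0,0,0.9,0,0,0,0,0.6,0,0,0,0,0.4,0,0,0,0,0.3,0,0,0,0,0.3,0])

```text
t: 26.1
ee_pos: [0.5573, 0.3352, 0.1256]
tool_rot: [[-0.952, 0.307, 0.001], [0.307, 0.952, 0.0], [-0.001, 0.001, -1.0]]
force: [0.2, 0.4, -1.5]
gripper_width: 0.0237
grip_force: 55.0
```

Call:
drive_tool(series=[0,0,0,0.3,0,0,0,0,0.2,0,0,0,0,0.2,0,0,0,0,0.15,0,0,0,0,0,0,0,0,0,0,0])

```text
t: 26.6
ee_pos: [0.5566, 0.3357, 0.1003]
tool_rot: [[-0.952, 0.305, 0.0], [0.305, 0.952, 0.0], [-0.0, 0.0, -1.0]]
force: [-0.4, 0.1, -0.0]
gripper_width: 0.0236
grip_force: 55.0
```

```bash
python3 -c "
from h import *
go(.5566,.334,.099,162.1)"
```

```text
t 26.6 p [0.5566 0.3357 0.1003] a 162.21 tz [ 0.  0. -1.] F [-0.4  0.1 -0. ] w 0.0236 gf 55.0 j [-15.  46. -32.  92.  30.  51.  14.]
shift units now [-0.02 -0.05  0.04] turn 0.0006
shift after turn [-0.02 -0.05  0.04]
```

Seated, with the weight off the wrist. Release and rise.

Call:
drive_tool(series=[1,0,0,0,0,1,0,0,0,0,1,0,0,0,0,1,0,0,0,0,1,0,0,0,0,1,0,0,0,0,1,0,0,0,0,1,0,0,-0.3,0,1,0,0,-0.5,0,1,0,0,-0.8,0])

```text
t: 27.43
ee_pos: [0.5554, 0.3345, 0.1473]
tool_rot: [[-0.952, 0.305, -0.003], [0.305, 0.952, -0.002], [0.002, -0.003, -1.0]]
force: [-0.2, -0.4, 0.0]
gripper_width: 0.0864
grip_force: 0.0
```

Call:
drive_tool(series=[1,0,0,-0.8,0,1,0,0,-0.8,0,1,0,0,-0.8,0,1,0,0,-0.8,0,1,0,0,-0.8,0,1,0,0,-0.8,0,1,0,0,0,0.038,1,0,0,0,0.038,1,0,0,0,0.038,1,0,0,0,0.038])

```text
t: 28.27
ee_pos: [0.5564, 0.3356, 0.2932]
tool_rot: [[-0.701, 0.713, 0.001], [0.713, 0.701, 0.001], [-0.0, 0.001, -1.0]]
force: [0.3, -0.1, -1.0]
gripper_width: 0.0939
grip_force: 0.0
```

Call:
drive_tool(series=[1,0,0,0,0.038,1,0,0,0,0.038,1,0,0,0,0.038,1,0,0,0,0.038,1,0,0,0,0.038,1,0,0,0,0.038,1,0,0,0,0.038,1,0,0,0,0,1,0,0,0,0])

```text
t: 29.02
ee_pos: [0.5563, 0.3358, 0.2928]
tool_rot: [[0.049, 0.999, 0.0], [0.999, -0.049, 0.0], [0.0, 0.0, -1.0]]
force: [-0.3, -0.5, -0.1]
gripper_width: 0.0941
grip_force: 0.0
```

```bash
cat > pan.py <<'E'
from h import *
def rect(W): return cv2.minAreaRect((W*1000).astype(np.float32))
def levels(tag,x0,x1,y0,y1,lv):
    im,d=eyes.get_image("top");P=cloud("top",d)
    hsv=cv2.cvtColor(im,cv2.COLOR_RGB2HSV)
    for z in lv:
        m=((abs(P[...,2]-z)<.005)&(P[...,0]>x0)&(P[...,0]<x1)&(P[...,1]>y0)&(P[...,1]<y1)&(hsv[...,1]>50)&(hsv[...,2]>120)).astype(np.uint8)
        m=cv2.morphologyEx(m,cv2.MORPH_OPEN,np.ones((3,3)))
        n,lab,st,_=cv2.connectedComponentsWithStats(m)
        for i in range(1,n):
            if st[i,4]<60: continue
            v,u=np.nonzero(lab==i);r=rect(np.array([at("top",a,b,z)[:2] for a,b in zip(u,v)]))
            print(tag,"z",z,"n",st[i,4],np.round(r[0],1),np.round(r[1],1),round(r[2],1),"zmed",round(float(np.median(P[v,u,2])),4))
    return im,d
E
python3 - <<'E'
from pan import *
go(.5,.2,.33,90)
im,d=levels("w",.35,.52,-.38,-.14,(.044,.058,.072))
cv2.imwrite("pics/t8.png",np.hstack([cv2.resize(im[260:350,400:520,::-1],(480,360),interpolation=2),cv2.resize(im[200:300,125:215,::-1],(320,360),interpolation=2)]))
m=(cv2.cvtColor(im,cv2.COLOR_RGB2GRAY)<85);m[:150]=0;m[275:]=0;m[:,:380]=0;m[:,515:]=0
n,lab,st,_=cv2.connectedComponentsWithStats(m.astype(np.uint8));i=1+np.argmax(st[1:,4]);v,u=np.nonzero(lab==i)
print("rack",rect(np.array([at("top",a,b,.02)[:2] for a,b in zip(u,v)])))
E
```

```text
t 29.02 p [0.5563 0.3358 0.2928] a 87.18 tz [ 0.  0. -1.] F [-0.3 -0.5 -0.1] w 0.0941 gf 0.0 j [-23.  33. -18.  80.  10.  69. -45.]
shift units now [-4.61 -1.65 -1.24] turn -0.0157
shift after turn [-4.53 -1.88 -1.24]
w z 0.044 n 502 [ 435.3 -227.3] [56.2 39.3] 85.3 zmed 0.0439
w z 0.072 n 526 [ 430.6 -297.4] [56.6 39.8] 82.7 zmed 0.0721
rack ((634.8560791015625, -231.1554412841797), (168.03851318359375, 147.1941680908203), 83.7430419921875)
```

View pics/t8.png

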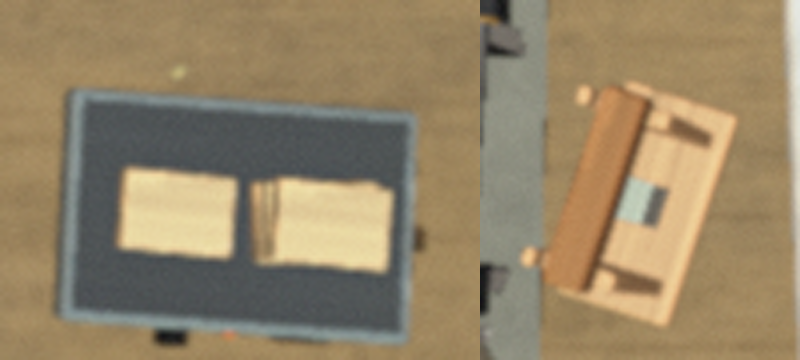

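The stack is three high (top z .072 at (.4306, −.2974)) and a single panel lies at (.4353, −.2273), so four panels. The lifter is back in its saddles and the rack hasn't moved. Before placing, I'll check the clearance to the clamps behind the rack.

```bash
python3 - <<'E'
from pan import *
P=cloud("top",np.load("top_d.npy"));Q=cloud("scene",np.load("scene_d.npy"))
for X in(P,Q):
    for y0 in np.arange(-.36,-.04,.04):
        m=(X[...,2]>.085)&(X[...,1]>y0)&(X[...,1]<y0+.04)&(X[...,0]>.55)&(X[...,0]<.95)
        x=X[m]; 
        if len(x): print(round(y0,2),len(x),"minx",np.round(np.percentile(x[:,0],[0.5,3]),3),"zmax near",np.round(x[x[:,0]<x[:,0].min()+.04,2].max(),3))
go(.4306,-.2974,.20,82.7)
E
```

```text
-0.36 1540 minx [0.807 0.807] zmax near 0.131
-0.32 1553 minx [0.807 0.807] zmax near 0.131
-0.28 1547 minx [0.807 0.807] zmax near 0.132
-0.24 1291 minx [0.751 0.757] zmax near 0.212
-0.2 2358 minx [0.75  0.754] zmax near 0.213
-0.16 1561 minx [0.807 0.807] zmax near 0.133
-0.12 1546 minx [0.807 0.807] zmax near 0.131
-0.08 1873 minx [0.756 0.775] zmax near 0.113
-0.36 357 minx [0.806 0.807] zmax near 0.135
-0.32 266 minx [0.805 0.807] zmax near 0.132
-0.28 92 minx [0.805 0.807] zmax near 0.124
-0.24 246 minx [0.752 0.754] zmax near 0.211
-0.2 1236 minx [0.75  0.754] zmax near 0.216
-0.16 453 minx [0.806 0.807] zmax near 0.131
-0.12 456 minx [0.805 0.807] zmax near 0.131
-0.08 573 minx [0.755 0.768] zmax near 0.112
t 29.07 p [0.5564 0.3357 0.2926] a 87.18 tz [ 0.  0. -1.] F [-0.4 -0.8  0.7] w 0.0942 gf 0.0 j [-23.  33. -18.  80.  10.  69. -45.]
shift units now [-21.29  -3.15   3.08] turn 0.0249
shift after turn [-21.47  -1.48   3.09]
```

A clamp reaches x = .75 at y −.24 to −.16. So I'll lay the panels with their long side along rack x (tool turned 90°), which keeps the wide gripper body parallel to the clamps. Now to the stack.

Call:
drive_tool(series=[1,0,0,0,0.025,1,-0.86,-0.06,0,0,1,-0.86,-0.06,0,0,1,-0.86,-0.06,0,0,1,-0.86,-0.06,0,0,1,-0.86,-0.06,0,0,1,-0.86,-0.06,0,0,1,-0.86,-0.06,0,0,1,-0.86,-0.06,0,0,1,-0.86,-0.06,0,0])

```text
t: 29.9
ee_pos: [0.5096, 0.1063, 0.2925]
tool_rot: [[0.128, 0.992, 0.0], [0.992, -0.128, 0.0], [0.0, 0.0, -1.0]]
force: [-0.1, 0.2, -0.1]
gripper_width: 0.0941
grip_force: 0.0
```

Call:
drive_tool(series=[1,-0.86,-0.06,0,0,1,-0.86,-0.06,0,0,1,-0.86,-0.06,0,0,1,-0.86,-0.06,0,0,1,-0.86,-0.06,0,0,1,-0.86,-0.06,0,0,1,-0.86,-0.06,0,0,1,-0.86,-0.06,0,0,1,-0.86,-0.06,0,0,1,-0.86,-0.06,0,0])

```text
t: 30.73
ee_pos: [0.458, -0.1471, 0.2925]
tool_rot: [[0.128, 0.992, 0.0], [0.992, -0.128, -0.0], [-0.0, 0.001, -1.0]]
force: [0.4, -0.1, -0.9]
gripper_width: 0.0935
grip_force: 0.0
```

Call:
drive_tool(series=[1,-0.86,-0.06,0.5,0,1,-0.86,-0.06,0.5,0,1,-0.86,-0.06,0.5,0,1,-0.86,-0.06,0.5,0,1,-0.86,-0.06,0.5,0,1,0,0,0.5,0,1,0,0,0,0,1,0,0,0,0])

```text
t: 31.4
ee_pos: [0.4323, -0.272, 0.2019]
tool_rot: [[0.129, 0.992, -0.001], [0.992, -0.129, 0.002], [0.001, -0.001, -1.0]]
force: [1.1, -0.0, 0.3]
gripper_width: 0.0941
grip_force: 0.0
```

```bash
python3 -c "
from h import *
go(.4306,-.2974,.062,82.7)"
```

```text
t 31.4 p [ 0.4323 -0.272   0.2019] a 82.57 tz [-0.001  0.002 -1.   ] F [ 1.1 -0.   0.3] w 0.0941 gf 0.0 j [ 35.  25.  -9. 109.   5.  46.  17.]
shift units now [-0.85  0.06  4.66] turn -0.0007
shift after turn [-0.85  0.05  4.66]
```

Call:
drive_tool(series=[0.65,-0.85,0.05,0,-0.0007,0.65,0,0,0.8,0,0.65,0,0,0.8,0,0.65,0,0,0.8,0,0.65,0,0,0.8,0,0.65,0,0,0.6,0,0.65,0,0,0.5,0,0.65,0,0,0.36,0,0.65,0,0,0,0,0.65,0,0,0,0], grip_force=20)

```text
t: 32.23
ee_pos: [0.4315, -0.2977, 0.063]
tool_rot: [[0.127, 0.992, 0.001], [0.992, -0.127, 0.0], [0.0, 0.001, -1.0]]
force: [0.3, -0.1, 0.8]
gripper_width: 0.0614
grip_force: 0.0
```

Call:
drive_tool(series=[0,0,0,0,0,0,0,0,0,0,0,0,0,0,0,0,0,0,0,0,0,0,0,0,0])

```text
t: 32.65
ee_pos: [0.4312, -0.2985, 0.0632]
tool_rot: [[0.129, 0.992, 0.001], [0.992, -0.129, -0.001], [-0.001, 0.001, -1.0]]
force: [0.2, -0.1, 5.5]
gripper_width: 0.0392
grip_force: 20.0
```

```bash
python3 -c "
from h import *
go(.6722,-.1953,.025,-6.26)"
```

```text
t 32.65 p [ 0.4312 -0.2985  0.0632] a 82.59 tz [ 0.001 -0.001 -1.   ] F [ 0.2 -0.1  5.5] w 0.0392 gf 20.0 j [ 36.  38.  -6. 114.   8.  28.  17.]
shift units now [4.45 7.52 1.28] turn 0.4936
shift after turn [ 7.61 -4.3   1.27]
```

Call:
drive_tool(series=[0,0,0,0,0,0,0,0,-0.1,0,0,0,0,-0.2,0,0,0,0,-0.3,0,0,0,0,-0.4,0,0,0,0,-0.8,0,0,0,0,-0.8,0,0,0,0,-0.8,0,0,0,0,-0.4,0,0,0,0,0,0])

```text
t: 33.48
ee_pos: [0.4324, -0.2993, 0.1798]
tool_rot: [[0.129, 0.992, 0.005], [0.992, -0.129, -0.003], [-0.003, 0.006, -1.0]]
force: [0.8, 0.7, -0.8]
gripper_width: 0.0397
grip_force: 20.0
```

```bash
python3 -c "
from pan import *
go(.6722,-.1953,.025,-6.26)
im,d=levels('w',.35,.52,-.38,-.14,(.044,.058))
im2,d2=eyes.get_image('scene')
cv2.imwrite('pics/t9.png',np.hstack([cv2.resize(im[260:350,400:520,::-1],(400,300),interpolation=2),cv2.resize(im2[190:290,380:500,::-1],(360,300),interpolation=2)]))"
```

```text
t 33.48 p [ 0.4324 -0.2993  0.1798] a 82.58 tz [ 0.005 -0.003 -1.   ] F [ 0.8  0.7 -0.8] w 0.0397 gf 20.0 j [ 37.  28.  -8. 109.   5.  44.  19.]
shift units now [4.48 7.45 5.19] turn 0.4936
shift after turn [ 7.57 -4.32  5.16]
w z 0.044 n 518 [ 435.6 -227.1] [56.7 39.7] 84.2 zmed 0.0439
w z 0.058 n 334 [ 430.7 -287. ] [35.9 40.5] 84.1 zmed 0.0583
```

View pics/t9.png

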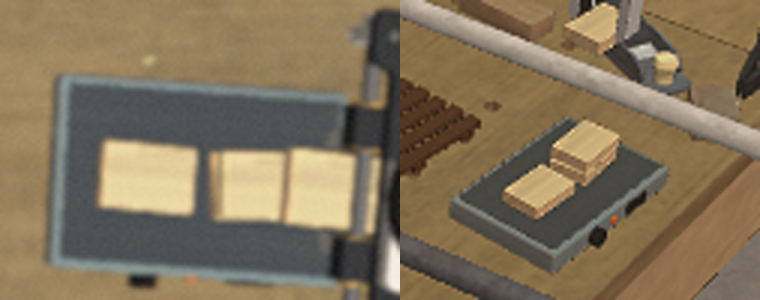

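The top panel is held level, and two remain in the stack plus the single. Turn, and recheck the rack.

Call:
drive_tool(series=[0,0,0,0,0.038,0,0,0,0,0.038,0,0,0,0,0.038,0,0,0,0,0.038,0,0,0,0,0.038,0,0,0,0,0.038,0,0,0,0,0.038,0,0,0,0,0.038,0,0,0,0,0.038,0,0,0,0,0.038])

```text
t: 34.42
ee_pos: [0.4297, -0.2975, 0.1749]
tool_rot: [[0.971, 0.239, -0.003], [0.239, -0.971, 0.001], [-0.002, -0.002, -1.0]]
force: [0.4, -0.0, -0.6]
gripper_width: 0.0403
grip_force: 20.0
```

Call:
drive_tool(series=[0,0,0,0,0.038,0,0,0,0,0.038,0,0,0,0,0.038,0,0,0,0,0,0,0,0,0,0])

```text
t: 34.83
ee_pos: [0.43, -0.2976, 0.1753]
tool_rot: [[0.994, -0.107, -0.002], [-0.107, -0.994, 0.001], [-0.002, -0.001, -1.0]]
force: [-0.8, -0.7, -0.2]
gripper_width: 0.0398
grip_force: 20.0
```

```bash
cat >> pan.py <<'E'
def rack():
    im,d=eyes.get_image("top")
    m=(cv2.cvtColor(im,cv2.COLOR_RGB2GRAY)<85)&(cv2.cvtColor(im,cv2.COLOR_RGB2HSV)[...,0]<25)&(cv2.cvtColor(im,cv2.COLOR_RGB2HSV)[...,1]>60)
    m[:150]=0;m[290:]=0;m[:,:380]=0;m[:,515:]=0
    m=cv2.morphologyEx(m.astype(np.uint8),cv2.MORPH_CLOSE,np.ones((5,5)))
    n,lab,st,_=cv2.connectedComponentsWithStats(m);i=1+np.argmax(st[1:,4]);v,u=np.nonzero(lab==i)
    r=rect(np.array([at("top",a,b,.02)[:2] for a,b in zip(u,v)]));print("rack",np.round(r[0],1),np.round(r[1],1),round(r[2],2))
    P=cloud("top",d)
    v,u=np.nonzero((abs(P[...,2]-.018)<.008)&(P[...,0]>.5)&(P[...,0]<.75)&(P[...,1]>-.37)&(P[...,1]<-.09));r=rect(P[v,u,:2]);print("rack depth",np.round(r[0],1),np.round(r[1],1),round(r[2],2))
    return im,d
E
python3 -c "
from pan import *
rack()
go(.6722,-.1953,.08,-6.26)"
```

```text
rack [ 634.8 -231.2] [168.3 147.4] 83.76
rack depth [ 634.9 -232.8] [171.  150.8] 83.66
t 34.88 p [ 0.4302 -0.2977  0.1755] a -6.13 tz [-0.002  0.001 -1.   ] F [-0.   0.2 -0.4] w 0.0398 gf 20.0 j [ 20.  29.  17. 109. -12.  44. -52.]
shift units now [ 7.66 -4.25  3.17] turn 0.0007
shift after turn [ 7.65 -4.27  3.18]
```

Call:
drive_tool(series=[0,0.765,-0.427,0,0.0007,0,0.765,-0.427,0,0,0,0.765,-0.427,0,0,0,0.765,-0.427,0,0,0,0.765,-0.427,0,0,0,0.765,-0.427,0,0,0,0.765,-0.427,0,0,0,0.765,-0.427,0,0,0,0.765,-0.427,0,0,0,0.765,-0.427,0,0])

```text
t: 35.72
ee_pos: [0.6738, -0.196, 0.1757]
tool_rot: [[0.994, -0.11, -0.001], [-0.11, -0.994, 0.001], [-0.001, -0.0, -1.0]]
force: [0.2, -0.8, -0.3]
gripper_width: 0.0397
grip_force: 20.0
```

Call:
drive_tool(series=[0,0,0,0.8,0,0,0,0,0.8,0,0,0,0,0.8,0,0,0,0,0.7,0,0,0,0,0,0,0,0,0,0,0,0,0,0,0,0])

```text
t: 36.3
ee_pos: [0.6738, -0.1972, 0.0844]
tool_rot: [[0.994, -0.112, 0.001], [-0.112, -0.994, -0.0], [0.001, 0.0, -1.0]]
force: [-0.1, 0.3, 0.2]
gripper_width: 0.0399
grip_force: 20.0
```

```bash
python3 -c "
from pan import *
go(.6722,-.1953,.026,-6.26)"
```

```text
t 36.3 p [ 0.6738 -0.1972  0.0844] a -6.42 tz [ 0.001 -0.    -1.   ] F [-0.1  0.3  0.2] w 0.0399 gf 20.0 j [  6.  49.  16.  84. -15.  49. -70.]
shift units now [-0.06 -0.06  1.95] turn -0.0009
shift after turn [-0.06 -0.06  1.95]
```

Call:
drive_tool(series=[0,-0.06,-0.06,0.5,0,0,0,0,0.5,0,0,0,0,0.4,0,0,0,0,0.3,0,0,0,0,0.2,0,0,0,0,0.1,0,0,0,0,0,0,0,0,0,0,0])

```text
t: 36.97
ee_pos: [0.6721, -0.1949, 0.0247]
tool_rot: [[0.994, -0.112, 0.001], [-0.112, -0.994, -0.0], [0.001, 0.0, -1.0]]
force: [-1.4, 0.1, 3.3]
gripper_width: 0.0396
grip_force: 20.0
```

Call:
drive_tool(series=[0.62,0,0,0,0,0.62,0,0,0,0,0.62,0,0,0,0,0.62,0,0,0,0,0.62,0,0,-0.3,0,0.62,0,0,-0.8,0,0.62,0,0,-0.8,0,0.62,0,0,-0.8,0,0.62,0,0,-0.8,0,0.62,0,0,-0.8,0])

```text
t: 37.8
ee_pos: [0.6715, -0.1947, 0.1543]
tool_rot: [[0.994, -0.112, 0.0], [-0.112, -0.994, -0.0], [0.001, 0.0, -1.0]]
force: [0.6, -0.8, -0.2]
gripper_width: 0.0579
grip_force: 0.0
```

```bash
python3 -c "
from pan import *
go(.4307,-.296,.175,84.1)"
```

```text
t 37.8 p [ 0.6715 -0.1947  0.1543] a -6.46 tz [ 0. -0. -1.] F [ 0.6 -0.8 -0.2] w 0.0579 gf 0.0 j [  5.  44.  17.  81. -14.  57. -71.]
shift units now [-7.6   4.26 -0.69] turn -0.5031
shift after turn [-4.18 -7.64 -0.69]
```

Call:
drive_tool(series=[0.65,0,0,-0.35,-0.038,0.65,0,0,-0.35,-0.038,0.65,0,0,0,-0.038,0.65,0,0,0,-0.038,0.65,0,0,0,-0.038,0.65,0,0,0,-0.038,0.65,0,0,0,-0.038,0.65,0,0,0,-0.038,0.65,0,0,0,-0.038,0.65,0,0,0,-0.038])

```text
t: 38.63
ee_pos: [0.6715, -0.195, 0.1741]
tool_rot: [[0.465, 0.885, 0.0], [0.885, -0.465, -0.001], [-0.0, 0.001, -1.0]]
force: [-0.3, 0.4, -0.3]
gripper_width: 0.0607
grip_force: 0.0
```

Call:
drive_tool(series=[0.65,0,0,0,-0.038,0.65,0,0,0,-0.038,0.65,0,0,0,-0.038,0.65,0,0,0,-0.008,0.65,0,0,0,0,0.65,0,0,0,0])

```text
t: 39.13
ee_pos: [0.6715, -0.1949, 0.1737]
tool_rot: [[0.109, 0.994, 0.0], [0.994, -0.109, -0.0], [-0.0, 0.0, -1.0]]
force: [-0.4, 0.2, -0.5]
gripper_width: 0.0611
grip_force: 0.0
```

```bash
python3 -c "
from pan import *
levels('w',.35,.52,-.38,-.14,(.044,.058))
go(.4307,-.296,.15,84.1)"
```

```text
w z 0.044 n 538 [ 435.6 -226.8] [57.1 39.9] 84.0 zmed 0.0438
t 39.18 p [ 0.6715 -0.1948  0.1736] a 83.76 tz [ 0. -0. -1.] F [-0.5 -0.4 -0.4] w 0.0611 gf 0.0 j [18. 42. -7. 80.  6. 58.  3.]
shift units now [-4.23 -7.61  0.79] turn -0.0019
shift after turn [-4.18 -7.64  0.79]
```

Call:
drive_tool(series=[0.65,-0.42,-0.764,0,-0.002,0.65,-0.42,-0.764,0,0,0.65,-0.42,-0.764,0,0,0.65,-0.42,-0.764,0,0,0.65,-0.42,-0.764,0,0,0.65,-0.42,-0.764,0,0,0.65,-0.42,-0.764,0,0,0.65,-0.42,-0.764,0,0,0.65,-0.42,-0.764,0,0,0.65,-0.42,-0.764,0,0])

```text
t: 40.02
ee_pos: [0.4298, -0.2974, 0.1737]
tool_rot: [[0.102, 0.995, 0.0], [0.995, -0.102, -0.001], [-0.001, 0.0, -1.0]]
force: [0.7, -1.6, 1.2]
gripper_width: 0.0609
grip_force: 0.0
```

Call:
drive_tool(series=[0.65,0,0,0.6,0,0.65,0,0,0.8,0,0.65,0,0,0.6,0,0.65,0,0,0.4,0,0.65,0,0,0,0,0.65,0,0,0,0])

```text
t: 40.52
ee_pos: [0.4307, -0.2968, 0.1013]
tool_rot: [[0.101, 0.995, -0.001], [0.995, -0.101, 0.0], [0.0, -0.001, -1.0]]
force: [0.4, 0.2, -0.3]
gripper_width: 0.0608
grip_force: 0.0
```

```bash
python3 -c "
from pan import *
go(.430,-.297,.0485,84.1)"
```

```text
t 40.52 p [ 0.4307 -0.2968  0.1013] a 84.21 tz [-0.001  0.    -1.   ] F [ 0.4  0.2 -0.3] w 0.0608 gf 0.0 j [ 36.  34.  -7. 113.   7.  33.  19.]
shift units now [-0.01 -0.02  1.76] turn 0.0006
shift after turn [-0.01 -0.02  1.76]
```

Call:
drive_tool(series=[0.65,0,-0.02,0.5,0,0.65,0,0,0.5,0,0.65,0,0,0.4,0,0.65,0,0,0.25,0,0.65,0,0,0.1,0,0.65,0,0,0,0,0,0,0,0,0,0,0,0,0,0,0,0,0,0,0,0,0,0,0,0])

```text
t: 41.35
ee_pos: [0.4307, -0.2972, 0.0495]
tool_rot: [[0.1, 0.995, 0.001], [0.995, -0.1, -0.001], [-0.001, 0.001, -1.0]]
force: [-0.2, 1.2, 2.1]
gripper_width: 0.0401
grip_force: 19.6
```

Call:
drive_tool(series=[0,0,0,0,0,0,0,0,0,0,0,0,0,-0.1,0,0,0,0,-0.2,0,0,0,0,-0.4,0,0,0,0,-0.8,0,0,0,0,-0.9,0,0,0,0,-0.9,0,0,0,0,-0.8,0,0,0,0,0,0])

```text
t: 42.18
ee_pos: [0.4327, -0.2984, 0.1764]
tool_rot: [[0.1, 0.995, 0.007], [0.995, -0.1, -0.004], [-0.004, 0.007, -1.0]]
force: [0.4, -1.5, -0.4]
gripper_width: 0.04
grip_force: 19.6
```

Call:
drive_tool(series=[0,0,0,0,0.0386,0,0,0,0,0.0386,0,0,0,0,0.0386,0,0,0,0,0.0386,0,0,0,0,0.0386,0,0,0,0,0.0386,0,0,0,0,0.0386,0,0,0,0,0.0386,0,0,0,0,0.0386,0,0,0,0,0.0386])

```text
t: 43.02
ee_pos: [0.4296, -0.2965, 0.1712]
tool_rot: [[0.968, 0.249, -0.001], [0.249, -0.968, 0.001], [-0.001, -0.001, -1.0]]
force: [0.5, 0.8, -0.5]
gripper_width: 0.0399
grip_force: 19.6
```

Call:
drive_tool(series=[0,0,0,0,0.0386,0,0,0,0,0.0386,0,0,0,0,0.0386,0,0,0,0,0,0,0,0,0,0])

```text
t: 43.43
ee_pos: [0.4298, -0.2964, 0.1713]
tool_rot: [[0.995, -0.102, -0.001], [-0.102, -0.995, 0.0], [-0.001, -0.0, -1.0]]
force: [-0.2, 0.2, -0.7]
gripper_width: 0.0399
grip_force: 19.6
```

```bash
python3 -c "
from pan import *
rack()
levels('r',.52,.75,-.36,-.1,(.034,))
levels('w',.35,.52,-.38,-.14,(.044,))
go(.6634,-.2749,.16,-6.26)"
```

```text
rack [ 634.8 -231.2] [168.3 147.4] 83.71
rack depth [ 625.5 -210.1] [214.  174.7] 84.06
r z 0.034 n 448 [ 671.9 -195.8] [39.8 56.4] 84.8 zmed 0.0339
w z 0.044 n 511 [ 435.7 -227.4] [56.1 39.9] 84.4 zmed 0.0441
t 43.58 p [ 0.4301 -0.2967  0.1717] a -5.93 tz [-0.  0. -1.] F [ 0.4  0.6 -0. ] w 0.0402 gf 19.6 j [ 20.  29.  17. 110. -12.  43. -52.]
shift units now [ 7.66 -1.53  0.39] turn 0.0019
shift after turn [ 7.65 -1.57  0.39]
```

Panel 1 lies as planned and the rack is unmoved. Place panel 2 at the far right.

Call:
drive_tool(series=[0,0.765,-0.157,0,0.0019,0,0.765,-0.157,0,0,0,0.765,-0.157,0,0,0,0.765,-0.157,0,0,0,0.765,-0.157,0,0,0,0.765,-0.157,0,0,0,0.765,-0.157,0,0,0,0.765,-0.157,0,0,0,0.765,-0.157,0,0,0,0.765,-0.157,0,0])

```text
t: 44.42
ee_pos: [0.6643, -0.2754, 0.1716]
tool_rot: [[0.994, -0.11, -0.0], [-0.11, -0.994, 0.001], [-0.0, -0.001, -1.0]]
force: [1.0, -0.1, -0.8]
gripper_width: 0.0398
grip_force: 19.6
```

Call:
drive_tool(series=[0,0,0,0.8,0,0,0,0,0.8,0,0,0,0,0.8,0,0,0,0,0.6,0,0,0,0,0,0,0,0,0,0,0,0,0,0,0,0])

```text
t: 45.0
ee_pos: [0.6643, -0.2762, 0.0831]
tool_rot: [[0.994, -0.111, 0.002], [-0.111, -0.994, -0.001], [0.002, 0.001, -1.0]]
force: [-0.2, -0.6, -0.0]
gripper_width: 0.0401
grip_force: 19.6
```

```bash
python3 -c "
from pan import *
go(.6634,-.2749,.0265,-6.26)"
```

```text
t 45.0 p [ 0.6643 -0.2762  0.0831] a -6.38 tz [ 0.002 -0.001 -1.   ] F [-0.2 -0.6 -0. ] w 0.0401 gf 19.6 j [ 12.  50.  16.  81. -16.  51. -64.]
shift units now [-0.04 -0.04  1.89] turn -0.0007
shift after turn [-0.03 -0.04  1.89]
```

Call:
drive_tool(series=[0,-0.04,-0.04,0.5,0,0,0,0,0.5,0,0,0,0,0.4,0,0,0,0,0.25,0,0,0,0,0.15,0,0,0,0,0.1,0,0,0,0,0,0,0,0,0,0,0])

```text
t: 45.67
ee_pos: [0.6628, -0.2744, 0.0255]
tool_rot: [[0.994, -0.111, 0.001], [-0.111, -0.994, -0.0], [0.001, 0.0, -1.0]]
force: [-1.0, 0.6, 1.2]
gripper_width: 0.0398
grip_force: 19.7
```

Call:
drive_tool(series=[0.62,0,0,0,0,0.62,0,0,0,0,0.62,0,0,0,0,0.62,0,0,0,0,0.62,0,0,-0.3,0,0.62,0,0,-0.8,0,0.62,0,0,-0.8,0,0.62,0,0,-0.8,0,0.62,0,0,-0.8,0,0.62,0,0,-0.8,0])

```text
t: 46.5
ee_pos: [0.6624, -0.2743, 0.1559]
tool_rot: [[0.994, -0.112, 0.001], [-0.112, -0.994, -0.0], [0.001, 0.0, -1.0]]
force: [0.1, -0.0, -0.6]
gripper_width: 0.0584
grip_force: 0.0
```

Call:
drive_tool(series=[0.65,0,0,-0.35,-0.0385,0.65,0,0,-0.35,-0.0385,0.65,0,0,0,-0.0385,0.65,0,0,0,-0.0385,0.65,0,0,0,-0.0385,0.65,0,0,0,-0.0385,0.65,0,0,0,-0.0385,0.65,0,0,0,-0.0385,0.65,0,0,0,-0.0385,0.65,0,0,0,-0.0385])

```text
t: 47.33
ee_pos: [0.6624, -0.2745, 0.1757]
tool_rot: [[0.451, 0.893, 0.0], [0.893, -0.451, -0.001], [-0.0, 0.001, -1.0]]
force: [-0.6, 0.3, 0.8]
gripper_width: 0.061
grip_force: 0.0
```

Call:
drive_tool(series=[0.65,0,0,0,-0.0385,0.65,0,0,0,-0.0385,0.65,0,0,0,-0.0385,0.65,0,0,0,0,0.65,0,0,0,0])

```text
t: 47.75
ee_pos: [0.6624, -0.2746, 0.1754]
tool_rot: [[0.114, 0.994, 0.001], [0.994, -0.114, -0.0], [-0.0, 0.001, -1.0]]
force: [0.2, -0.5, -0.7]
gripper_width: 0.0611
grip_force: 0.0
```

```bash
python3 -c "
from pan import *
levels('w',.35,.52,-.38,-.14,(.044,))
levels('r',.52,.75,-.36,-.1,(.034,))
go(.4356,-.2272,.15,84.3)"
```

```text
w z 0.044 n 511 [ 435.7 -227.2] [56.5 39.7] 84.0 zmed 0.0438
w z 0.044 n 495 [ 430.8 -294.9] [55.5 40.2] 89.6 zmed 0.0439
r z 0.034 n 487 [ 671.9 -196.1] [40.3 56.4] 84.9 zmed 0.0338
r z 0.034 n 478 [ 663.5 -275.2] [37.5 55.1] 88.3 zmed 0.034
t 47.85 p [ 0.6625 -0.2744  0.1752] a 83.52 tz [ 0. -0. -1.] F [-0.2 -0.8 -0.6] w 0.0611 gf 0.0 j [24. 44. -6. 76.  5. 60. 10.]
shift units now [ 0.71 -7.69  0.84] turn -0.0044
shift after turn [ 0.81 -7.68  0.84]
```

Call:
drive_tool(series=[0.65,0.08,-0.768,0,-0.0044,0.65,0.08,-0.768,0,0,0.65,0.08,-0.768,0,0,0.65,0.08,-0.768,0,0,0.65,0.08,-0.768,0,0,0.65,0.08,-0.768,0,0,0.65,0.08,-0.768,0,0,0.65,0.08,-0.768,0,0,0.65,0.08,-0.768,0,0,0.65,0.08,-0.768,0,0])

```text
t: 48.68
ee_pos: [0.4346, -0.2277, 0.1752]
tool_rot: [[0.099, 0.995, 0.001], [0.995, -0.099, -0.001], [-0.0, 0.001, -1.0]]
force: [-0.2, 0.3, 0.8]
gripper_width: 0.0614
grip_force: 0.0
```

Call:
drive_tool(series=[0.65,0,0,0.7,0,0.65,0,0,0.8,0,0.65,0,0,0.8,0,0.65,0,0,0.5,0,0.65,0,0,0,0,0.65,0,0,0,0])

```text
t: 49.18
ee_pos: [0.4353, -0.2277, 0.0907]
tool_rot: [[0.097, 0.995, -0.001], [0.995, -0.097, 0.0], [0.0, -0.001, -1.0]]
force: [-0.4, 0.3, 0.9]
gripper_width: 0.0611
grip_force: 0.0
```

```bash
python3 -c "
from pan import *
go(.4357,-.2272,.0345,84.2)"
```

```text
t 49.18 p [ 0.4353 -0.2277  0.0907] a 84.41 tz [-0.001  0.    -1.   ] F [-0.4  0.3  0.9] w 0.0611 gf 0.0 j [ 29.  34.  -6. 118.   7.  29.  12.]
shift units now [0.02 0.01 1.87] turn 0.0012
shift after turn [0.02 0.01 1.87]
```

Call:
drive_tool(series=[0.65,0,0,0.5,0,0.65,0,0,0.5,0,0.65,0,0,0.4,0,0.65,0,0,0.3,0,0.65,0,0,0.15,0,0.65,0,0,0,0,0,0,0,0,0,0,0,0,0,0,0,0,0,0,0,0,0,0,0,0])

```text
t: 50.02
ee_pos: [0.4359, -0.228, 0.036]
tool_rot: [[0.096, 0.995, 0.001], [0.995, -0.096, -0.0], [-0.0, 0.001, -1.0]]
force: [-0.5, 0.3, 3.0]
gripper_width: 0.0399
grip_force: 20.0
```

Call:
drive_tool(series=[0,0,0,0,0,0,0,0,0,0,0,0,0,-0.1,0,0,0,0,-0.3,0,0,0,0,-0.6,0,0,0,0,-0.9,0,0,0,0,-0.9,0,0,0,0,-0.9,0,0,0,0,-0.8,0,0,0,0,0,0])

```text
t: 50.85
ee_pos: [0.4381, -0.229, 0.175]
tool_rot: [[0.096, 0.995, 0.008], [0.995, -0.096, -0.004], [-0.003, 0.008, -1.0]]
force: [-0.3, 0.3, -1.0]
gripper_width: 0.0397
grip_force: 20.0
```

Call:
drive_tool(series=[0,0,0,0,0.0386,0,0,0,0,0.0386,0,0,0,0,0.0386,0,0,0,0,0.0386,0,0,0,0,0.0386,0,0,0,0,0.0386,0,0,0,0,0.0386,0,0,0,0,0.0386,0,0,0,0,0.0386,0,0,0,0,0.0386])

```text
t: 51.68
ee_pos: [0.4349, -0.2275, 0.17]
tool_rot: [[0.967, 0.253, -0.001], [0.253, -0.967, 0.001], [-0.001, -0.001, -1.0]]
force: [0.8, -0.5, -1.1]
gripper_width: 0.0399
grip_force: 20.0
```

Call:
drive_tool(series=[0,0,0,0,0.0386,0,0,0,0,0.0386,0,0,0,0,0.0386,0,0,0,0,0,0,0,0,0,0])

```text
t: 52.1
ee_pos: [0.4351, -0.2275, 0.17]
tool_rot: [[0.995, -0.098, -0.001], [-0.098, -0.995, 0.0], [-0.001, -0.0, -1.0]]
force: [-0.4, -0.9, -0.6]
gripper_width: 0.0394
grip_force: 20.0
```

```bash
python3 -c "
from pan import *
levels('r',.52,.75,-.36,-.1,(.034,))
rack()
go(.6066,-.1881,.16,-6.26)"
```

```text
r z 0.034 n 493 [ 671.7 -195.6] [40.7 56.4] 83.8 zmed 0.0339
r z 0.034 n 481 [ 663.1 -275.1] [39.9 56. ] 85.6 zmed 0.034
rack [ 634.8 -231.1] [168.4 147.5] 83.71
rack depth [ 638.1 -204.8] [228.4 150.7] 83.59
t 52.2 p [ 0.4353 -0.2276  0.1702] a -5.67 tz [-0.001  0.    -1.   ] F [-0.1 -0.  -0.5] w 0.0395 gf 20.0 j [ 12.  27.  18. 114. -13.  40. -58.]
shift units now [ 5.55 -1.87  0.34] turn 0.0033
shift after turn [ 5.53 -1.93  0.34]
```

Call:
drive_tool(series=[0,0.691,-0.241,0,0.0033,0,0.691,-0.241,0,0,0,0.691,-0.241,0,0,0,0.691,-0.241,0,0,0,0.691,-0.241,0,0,0,0.691,-0.241,0,0,0,0.691,-0.241,0,0,0,0.691,-0.241,0,0,0,0,0,0,0])

```text
t: 52.95
ee_pos: [0.6111, -0.1863, 0.1698]
tool_rot: [[0.994, -0.106, 0.003], [-0.106, -0.994, 0.001], [0.003, -0.002, -1.0]]
force: [0.7, 1.4, -1.1]
gripper_width: 0.0397
grip_force: 20.0
```

Call:
drive_tool(series=[0,0,0,0.8,0,0,0,0,0.8,0,0,0,0,0.8,0,0,0,0,0.5,0,0,0,0,0,0,0,0,0,0,0,0,0,0,0,0])

```text
t: 53.53
ee_pos: [0.6071, -0.1893, 0.0844]
tool_rot: [[0.994, -0.112, 0.001], [-0.112, -0.994, -0.0], [0.001, 0.0, -1.0]]
force: [0.3, 0.6, -0.2]
gripper_width: 0.0394
grip_force: 20.0
```

```bash
python3 -c "
from pan import *
go(.6066,-.1881,.0265,-6.26)"
```

```text
t 53.53 p [ 0.6071 -0.1893  0.0844] a -6.43 tz [ 0.001 -0.    -1.   ] F [ 0.3  0.6 -0.2] w 0.0394 gf 20.0 j [  5.  44.  16.  96. -16.  42. -67.]
shift units now [-0.03 -0.04  1.93] turn -0.0009
shift after turn [-0.02 -0.04  1.93]
```

Call:
drive_tool(series=[0,-0.03,-0.04,0.5,0,0,0,0,0.5,0,0,0,0,0.4,0,0,0,0,0.3,0,0,0,0,0.15,0,0,0,0,0.1,0,0,0,0,0,0,0,0,0,0,0])

```text
t: 54.2
ee_pos: [0.6062, -0.1876, 0.0257]
tool_rot: [[0.994, -0.112, 0.001], [-0.112, -0.994, -0.0], [0.001, 0.0, -1.0]]
force: [-1.8, 1.3, 3.0]
gripper_width: 0.0394
grip_force: 20.0
```

Call:
drive_tool(series=[0.62,0,0,0,0,0.62,0,0,0,0,0.62,0,0,0,0,0.62,0,0,0,0,0.62,0,0,-0.3,0,0.62,0,0,-0.8,0,0.62,0,0,-0.8,0,0.62,0,0,-0.8,0,0.62,0,0,-0.8,0,0.62,0,0,-0.8,0])

```text
t: 55.03
ee_pos: [0.6059, -0.1875, 0.1558]
tool_rot: [[0.994, -0.112, 0.001], [-0.112, -0.994, -0.0], [0.001, 0.0, -1.0]]
force: [0.9, 0.3, -0.2]
gripper_width: 0.0581
grip_force: 0.0
```

Call:
drive_tool(series=[0.65,0,0,-0.35,-0.0385,0.65,0,0,-0.35,-0.0385,0.65,0,0,0,-0.0385,0.65,0,0,0,-0.0385,0.65,0,0,0,-0.0385,0.65,0,0,0,-0.0385,0.65,0,0,0,-0.0385,0.65,0,0,0,-0.0385,0.65,0,0,0,-0.0385,0.65,0,0,0,-0.0385])

```text
t: 55.87
ee_pos: [0.6059, -0.1878, 0.1756]
tool_rot: [[0.451, 0.892, 0.0], [0.892, -0.451, -0.001], [-0.0, 0.001, -1.0]]
force: [0.5, 0.2, -0.7]
gripper_width: 0.0611
grip_force: 0.0
```

Call:
drive_tool(series=[0.65,0,0,0,-0.0385,0.65,0,0,0,-0.0385,0.65,0,0,0,-0.0385,0.65,0,0,0,0,0.65,0,0,0,0])

```text
t: 56.28
ee_pos: [0.6059, -0.1878, 0.1754]
tool_rot: [[0.114, 0.993, 0.0], [0.993, -0.114, -0.0], [-0.0, 0.0, -1.0]]
force: [0.0, 0.1, -0.0]
gripper_width: 0.061
grip_force: 0.0
```

```bash
python3 -c "
from pan import *
levels('w',.35,.52,-.38,-.14,(.044,))
levels('r',.52,.75,-.36,-.1,(.034,))
im,d=eyes.get_image('scene')
P=cloud('scene',d);m=(abs(P[...,2]-.044)<.005)&(P[...,0]>.38)&(P[...,0]<.48)&(P[...,1]>-.34)&(P[...,1]<-.2)
v,u=np.nonzero(m);r=rect(np.array([at('scene',a,b,.044)[:2] for a,b in zip(u,v)]));print('scene w',r)
go(.4308,-.2960,.15,86)"
```

```text
w z 0.044 n 173 [ 430.  -276.6] [18.2 38.4] 88.2 zmed 0.0443
r z 0.034 n 435 [ 672.  -195.4] [38.9 56.2] 84.2 zmed 0.0341
r z 0.034 n 413 [ 606.7 -188.2] [39.4 55.9] 83.6 zmed 0.0338
scene w ((430.89276123046875, -290.7032775878906), (42.66689682006836, 67.59041595458984), 3.298807382583618)
t 56.43 p [ 0.606  -0.1875  0.1751] a 83.52 tz [ 0. -0. -1.] F [ 0.4 -0.2  0.4] w 0.0609 gf 0.0 j [19. 37. -7. 91.  5. 52.  4.]
shift units now [-4.25 -5.39  0.84] turn -0.0138
shift after turn [-4.01 -5.57  0.84]
```

Call:
drive_tool(series=[0.65,0,0,0,-0.0277,0.65,-0.471,-0.718,0,0,0.65,-0.471,-0.718,0,0,0.65,-0.471,-0.718,0,0,0.65,-0.471,-0.718,0,0,0.65,-0.471,-0.718,0,0,0.65,-0.471,-0.718,0,0,0.65,-0.471,-0.718,0,0,0.65,-0.471,-0.718,0,0,0.65,0,0,0,0])

```text
t: 57.27
ee_pos: [0.4256, -0.3, 0.1749]
tool_rot: [[0.032, 0.999, -0.004], [0.999, -0.032, -0.002], [-0.002, -0.004, -1.0]]
force: [-0.8, 0.4, -0.2]
gripper_width: 0.061
grip_force: 0.0
```

Call:
drive_tool(series=[0.65,0,0,0.7,0,0.65,0,0,0.8,0,0.65,0,0,0.8,0,0.65,0,0,0.5,0,0.65,0,0,0,0,0.65,0,0,0,0])

```text
t: 57.77
ee_pos: [0.4312, -0.2959, 0.0906]
tool_rot: [[0.024, 1.0, -0.001], [1.0, -0.024, 0.001], [0.001, -0.001, -1.0]]
force: [0.1, -0.4, 0.9]
gripper_width: 0.0611
grip_force: 0.0
```

```bash
python3 -c "
from pan import *
go(.4308,-.2955,.0345,88.5)"
```

```text
t 57.77 p [ 0.4312 -0.2959  0.0906] a 88.63 tz [-0.001  0.001 -1.   ] F [ 0.1 -0.4  0.9] w 0.0611 gf 0.0 j [ 36.  35.  -8. 113.   8.  32.  22.]
shift units now [ 0.01 -0.01  1.87] turn 0.0007
shift after turn [ 0.01 -0.01  1.87]
```

Call:
drive_tool(series=[0.65,0,0,0.5,0,0.65,0,0,0.5,0,0.65,0,0,0.4,0,0.65,0,0,0.3,0,0.65,0,0,0.15,0,0.65,0,0,0,0,0,0,0,0,0,0,0,0,0,0,0,0,0,0,0,0,0,0,0,0])

```text
t: 58.6
ee_pos: [0.4314, -0.2966, 0.036]
tool_rot: [[0.024, 1.0, 0.001], [1.0, -0.024, -0.001], [-0.001, 0.001, -1.0]]
force: [-0.1, 0.0, 2.6]
gripper_width: 0.0399
grip_force: 19.9
```

Call:
drive_tool(series=[0,0,0,0,0,0,0,0,0,0,0,0,0,-0.1,0,0,0,0,-0.3,0,0,0,0,-0.6,0,0,0,0,-0.9,0,0,0,0,-0.9,0,0,0,0,-0.9,0,0,0,0,-0.8,0,0,0,0,0,0])

```text
t: 59.43
ee_pos: [0.4336, -0.2979, 0.1753]
tool_rot: [[0.024, 1.0, 0.007], [1.0, -0.024, -0.005], [-0.004, 0.007, -1.0]]
force: [0.7, 0.4, 0.1]
gripper_width: 0.0397
grip_force: 19.9
```

Call:
drive_tool(series=[0,0,0,0,0.0377,0,0,0,0,0.0377,0,0,0,0,0.0377,0,0,0,0,0.0377,0,0,0,0,0.0377,0,0,0,0,0.0377,0,0,0,0,0.0377,0,0,0,0,0.0377,0,0,0,0,0.0377,0,0,0,0,0.0377])

```text
t: 60.27
ee_pos: [0.4304, -0.2959, 0.1699]
tool_rot: [[0.937, 0.349, -0.001], [0.349, -0.937, 0.001], [-0.001, -0.001, -1.0]]
force: [-0.1, 0.7, -0.6]
gripper_width: 0.0403
grip_force: 19.9
```

Call:
drive_tool(series=[0,0,0,0,0.0377,0,0,0,0,0.0377,0,0,0,0,0.0377,0,0,0,0,0.0377,0,0,0,0,0,0,0,0,0,0])

```text
t: 60.77
ee_pos: [0.4307, -0.2959, 0.17]
tool_rot: [[0.994, -0.107, -0.001], [-0.107, -0.994, 0.0], [-0.001, -0.0, -1.0]]
force: [1.1, 0.5, -0.3]
gripper_width: 0.04
grip_force: 19.9
```

```bash
python3 -c "
from pan import *
levels('w',.35,.52,-.38,-.14,(.044,))
levels('r',.52,.75,-.36,-.1,(.034,))
rack()
go(.5978,-.2677,.16,-6.26)"
```

```text
r z 0.034 n 453 [ 671.9 -196.2] [40.3 56.4] 85.2 zmed 0.0339
r z 0.034 n 469 [ 663.  -274.9] [39.8 56.1] 85.2 zmed 0.0343
r z 0.034 n 496 [ 606.7 -188.6] [40.5 56. ] 83.1 zmed 0.0338
rack [ 634.8 -231. ] [168.3 147.4] 83.71
rack depth [ 635.2 -232.6] [171.1 151.1] 83.84
t 60.92 p [ 0.4308 -0.2962  0.1702] a -6.24 tz [-0.  0. -1.] F [-0.2 -0.3 -0.8] w 0.0398 gf 19.9 j [ 19.  29.  18. 110. -13.  43. -52.]
shift units now [ 5.43 -1.55  0.34] turn 0.0001
shift after turn [ 5.43 -1.55  0.34]
```

Call:
drive_tool(series=[0,0.679,-0.194,0,0,0,0.679,-0.194,0,0,0,0.679,-0.194,0,0,0,0.679,-0.194,0,0,0,0.679,-0.194,0,0,0,0.679,-0.194,0,0,0,0.679,-0.194,0,0,0,0.679,-0.194,0,0,0,0,0,0,0])

```text
t: 61.67
ee_pos: [0.6026, -0.2658, 0.1698]
tool_rot: [[0.994, -0.105, 0.003], [-0.105, -0.994, 0.001], [0.003, -0.002, -1.0]]
force: [1.3, -0.6, -1.5]
gripper_width: 0.0395
grip_force: 19.9
```

Call:
drive_tool(series=[0,0,0,0.8,0,0,0,0,0.8,0,0,0,0,0.8,0,0,0,0,0.5,0,0,0,0,0,0,0,0,0,0,0,0,0,0,0,0])

```text
t: 62.25
ee_pos: [0.5985, -0.2689, 0.0845]
tool_rot: [[0.994, -0.111, 0.001], [-0.111, -0.994, -0.001], [0.002, 0.001, -1.0]]
force: [-0.2, -0.3, -0.0]
gripper_width: 0.0399
grip_force: 19.9
```

```bash
python3 -c "
from pan import *
go(.5978,-.2677,.0265,-6.26)"
```

```text
t 62.25 p [ 0.5985 -0.2689  0.0845] a -6.36 tz [ 0.001 -0.001 -1.   ] F [-0.2 -0.3 -0. ] w 0.0399 gf 19.9 j [ 13.  45.  16.  92. -16.  45. -61.]
shift units now [-0.03 -0.04  1.93] turn -0.0006
shift after turn [-0.03 -0.04  1.93]
```

Lower, release, rise, and draw back towards the robot's side for a clear last look.

Call:
drive_tool(series=[0,-0.03,-0.04,0.5,0,0,0,0,0.5,0,0,0,0,0.4,0,0,0,0,0.3,0,0,0,0,0.15,0,0,0,0,0.1,0,0,0,0,0,0,0,0,0,0,0])

```text
t: 62.92
ee_pos: [0.5977, -0.2671, 0.0259]
tool_rot: [[0.994, -0.111, 0.001], [-0.111, -0.994, -0.0], [0.001, 0.0, -1.0]]
force: [-1.1, 0.6, 3.2]
gripper_width: 0.0396
grip_force: 19.9
```

Call:
drive_tool(series=[0.62,0,0,0,0,0.62,0,0,0,0,0.62,0,0,0,0,0.62,0,0,0,0,0.62,0,0,-0.3,0,0.62,0,0,-0.8,0,0.62,0,0,-0.8,0,0.62,0,0,-0.8,0,0.62,0,0,-0.8,0,0.62,0,0,-0.8,0])

```text
t: 63.75
ee_pos: [0.5973, -0.2669, 0.1558]
tool_rot: [[0.994, -0.111, 0.0], [-0.111, -0.994, -0.0], [0.001, 0.0, -1.0]]
force: [-0.0, -0.1, -0.9]
gripper_width: 0.058
grip_force: 0.0
```

Call:
drive_tool(series=[0.62,0,0,-0.8,0,0.62,0,0,-0.8,0,0.62,0,0,-0.8,0,0.62,-0.7,0.3,0,0,0.62,-0.7,0.3,0,0,0.62,-0.7,0.3,0,0,0.62,-0.7,0.3,0,0,0.62,-0.7,0.3,0,0,0.62,-0.7,0.3,0,0,0.62,0,0,0,0])

```text
t: 64.58
ee_pos: [0.4611, -0.309, 0.2269]
tool_rot: [[0.993, -0.117, -0.002], [-0.117, -0.993, -0.001], [-0.002, 0.001, -1.0]]
force: [-0.8, 0.2, -0.8]
gripper_width: 0.058
grip_force: 0.0
```

```bash
python3 -c "
from pan import *
go(.5,-.3,.2)
im,d=levels('r',.52,.75,-.36,-.1,(.034,))
rack()
im2,d2=eyes.get_image('scene')
cv2.imwrite('pics/t10.png',np.hstack([cv2.resize(im2[150:400,150:500,::-1],(400,286)),cv2.resize(im[120:360,125:525,::-1],(400,286))]))"
```

```text
t 64.58 p [ 0.4611 -0.309   0.2269] a -6.71 tz [-0.002 -0.001 -1.   ] F [-0.8  0.2 -0.8] w 0.058 gf 0.0 j [ 17.  28.  20. 101. -11.  53. -54.]
shift units now [ 1.26 -0.45  0.89] turn 0.0
r z 0.034 n 445 [ 671.7 -196.2] [39.9 56.4] 84.7 zmed 0.0339
r z 0.034 n 457 [ 663.5 -275.1] [37.6 54.5] 88.2 zmed 0.034
r z 0.034 n 489 [ 606.7 -188.6] [40.3 56. ] 83.8 zmed 0.0341
r z 0.034 n 501 [ 598.3 -267.9] [39.4 56.2] 88.2 zmed 0.0339
rack [ 634.8 -231.1] [168.3 147.3] 83.82
rack depth [ 608.4 -229.7] [171. 204.] 83.7
```

View pics/t10.png

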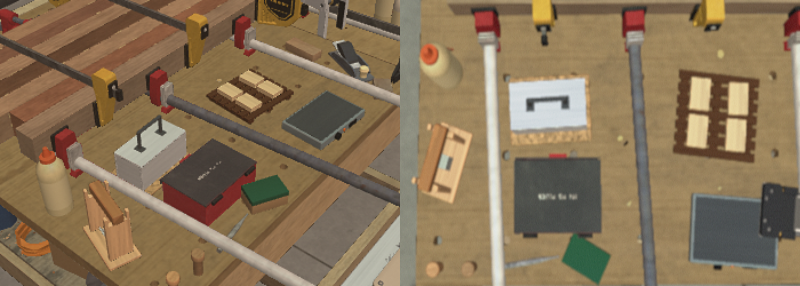

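The last look shows the four panels flat in two rows on the rack (right picture around (715,110)). The lid is on the mat (548,110), the lifter in its saddles (447,165), the warmer empty and the bottle where it was. Handing in.

```bash
python3 -c "
from rig import manip
print(manip.job_done())"
```

```text
the job is handed in; nothing more can be done
None
```

The job is handed in, with no verdict returned: the lid stands on the cork mat, the lifter is back on its stand, all four panels lie flat side by side on the cooling rack, and the glue bottle was not disturbed.

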